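Clamp the boards square in the twin-knob holder and sort the parts

TASK

Make the bench ready for rework: open the holder's jaw, lay every circuit board flat in it with its long side running from jaw to jaw, and close the jaw until it holds each board tight (the sprung pads pressed in about 2 mm) and sits square; always turn the two knobs alternately in small steps, so that neither end of the jaw ever gets more than 15 mm ahead of the other. Put all the silver drives in the blue bin and all the copper heat sinks in the yellow bin, and leave the meter, spool and screwdriver alone.

Things in the scene. Friction and masses are not known exactly. Their poses are not given: they have to be found in the camera images.
- holder: grey board holder fixed to the bench, 199 x 254 mm. Origin at bench level; x points from moving to fixed jaw, y to its left. Fixed jaw: far bar 36 high with two white sprung pads (z 11 to 33) side by side, face at x +50 at rest, giving 3.5 at 5 N/mm. Boards lie on the aluminium base plate, top 10 above the bench, free for y -97 to +97 between side beams 24 high, 30 wide. Knobs on gear blocks at the near end, x -95, y +112 and -112.
- jaw: blue moving jaw, bar 18 thick, 180 long between the beams and 250 over them, top 38 high. Origin: middle of its clamping face, at bench level; x is the face's normal towards the fixed jaw, y along the face. The knobs drive its two ends: at equal values it is square, 1 rad of difference skews it 10 mm over the 224 mm between the knob axes. It starts part closed (under 60 mm), a little out of square.
- jaw_end_left (a point): on top of the jaw's left (+y) end, in the plane of the clamping face, 112 from the middle
- jaw_end_right (a point): on top of the jaw's right (-y) end, in the plane of the clamping face, 112 from the middle
- knob_left (a joint): left (+y) knob angle, rad, -2.5 to 2. Counter-clockwise from above raises it and draws that end of the jaw back (opens) 10 mm per rad; clockwise closes. Gap between the jaws at that end = 70 mm + 10 mm x value (0: jaw and unpressed pads just touch a board; -0.2: pads pressed in 2 mm, tight). Stiff (about 0.18 Nm), stays where it is left.
- knob_right (a joint): right (-y) knob angle, rad, -2.5 to 2. Counter-clockwise from above raises it and draws that end of the jaw back (opens) 10 mm per rad; clockwise closes. Gap between the jaws at that end = 70 mm + 10 mm x value (0: jaw and unpressed pads just touch a board; -0.2: pads pressed in 2 mm, tight). Stiff (about 0.18 Nm), stays where it is left.
- knob_left_grip (a point): on the left knob's axis, 10 mm below its top. Knob: orange bar 60 long x 14 thick, underside 42 and top 70 above the bench, on a black disc of 48 diameter; the bar lies along this frame's x axis, which turns with the knob. Pinch the bar across its 14 mm and turn about the vertical.
- knob_right_grip (a point): on the right knob's axis, 10 mm below its top. Knob: orange bar 60 long x 14 thick, underside 42 and top 70 above the bench, on a black disc of 48 diameter; the bar lies along this frame's x axis, which turns with the knob. Pinch the bar across its 14 mm and turn about the vertical.
- bin_blue: blue open bin fixed to the bench, for drives: 140 (x) x 160 (y) x 35 high, walls and floor 4. Origin: centre of its underside. It may stand at either of two places
- bin_yellow: yellow open bin fixed to the bench, for heat sinks: 140 (x) x 160 (y) x 35 high, walls and floor 4. Origin: centre of its underside
- board_a: circuit board in a black carrier, green top with chips: a flat slab 70 (its x) x 48 (its y) x 12 high, 70 g, origin at the centre of its underside. Lies flat on the bench; smooth, so the closing jaws square it up if it is a little turned
- board_b: circuit board in a black carrier, green top with chips: a flat slab 70 (its x) x 48 (its y) x 12 high, 70 g, origin at the centre of its underside. Lies flat on the bench; smooth, so the closing jaws square it up if it is a little turned (may be absent)
- drive_a: silver storage drive with a blank paper label: a flat slab 80 (its x) x 44 (its y) x 10 high, about 90 g, origin at the centre of its underside (may be absent)
- drive_b: silver storage drive with a blank paper label: a flat slab 80 (its x) x 44 (its y) x 10 high, about 90 g, origin at the centre of its underside (may be absent)
- sink_a: copper finned heat sink: a block 60 (its x) x 40 (its y) x 22 high, about 140 g, origin at the centre of its underside; treat it as solid (may be absent)
- sink_b: copper finned heat sink: a block 60 (its x) x 40 (its y) x 22 high, about 140 g, origin at the centre of its underside; treat it as solid (may be absent)
- meter: green hand meter lying on the bench, 80 x 160 x 36, a bystander: leave it alone
- spool: blue wire spool, 56 diameter x 36 high, a bystander: leave it alone
- driver: yellow screwdriver 190 long, a bystander: leave it alone
Mind the look-alikes: they are no part of the job. What is shaped like the board_a but purple or red is not meant.

How it is judged:
By the outcome, as a careful person would: the job done as asked, in the order asked, and still so for the second after the job is handed in, with the robot touching nothing.
Of board_b, drive_a, drive_b, sink_a, sink_b only 3 to 4 are there at a start; the rules pass over those that are not, and their reading is None.
At some moment in a run one of drive_a, drive_b, sink_a, sink_b may be knocked a few centimetres aside while the robot is not near it.
Once in a run the grip may slacken for a moment while it holds something.
It also fails if it takes over 210 s, if anything falls off the work surface, if the arm or the gripper's body presses on something with over 40 N, if the wrist force passes 120 N, or if a joint passes its speed limit or range.

ROBOT

A 7-joint arm with a two-finger parallel gripper is mounted at the origin on the work surface. World frame = base frame: x ahead of the robot, y to its left, z up, the work surface at z = 0. Lengths are in m, angles in degrees, forces in N, time in s.
With the tool pointing down it reaches from about 0.425 to 0.875 m from the base axis. Payload 4.7 kg.
Tool frame: the origin (TCP) lies on the centre line of the jaws, within the pads' length; the fingertips stand 11 mm ahead of it and the grasp point (between the pads) lies 8 mm behind it; z points along the fingers, y is the direction in which the jaws open and shut (so a half turn about z gives the same grasp; the last joint's range is limited). The gripper opens to 87 mm and grips with 3 to 60 N. Pads are 19 mm wide; open, the fingers measure 117 mm over their backs; the gripper's body (75 mm by 190 mm) begins 51 mm behind the grasp point.
Start: joints at [-68.062, 18.392, -4.016, 83.108, 1.295, 78.541, -3.26], TCP at [0.234, 0.606, 0.234] pointing down, gripper open.
Joint ranges: [-163.93, 163.93], [-17.29, 119.83], [-79.2, 71.16], [3.27, 140.29], [-89.18, 269.18], [5.43, 117.66], [-154.24, 154.24]. Speed limits (degrees/s): [147.25, 147.25, 180, 180, 180, 180, 180].

INTERFACE

Orientations are given as [roll, pitch, yaw] about the fixed x, y, z axes, in that order (R = Rz(yaw) Ry(pitch) Rx(roll)).
In Python, from cell import env gives the robot as it stands.
- The arm moves only by the tool servo_tool, never from a script. Its argument "moves" is text: rows parted by semicolons, each of 7 numbers parted by spaces: the shift along the tool's x, y, z as a fraction of full scale, then the turn, a rotation vector about the tool's x, y, z as a fraction of full scale, then the gripper's target within -1 to 1 (shut at 1, half-way at 0, fully open at -1). A call has 1 to 20 rows; each row shifts and turns the pose as measured when the row begins, along the tool's axes as they then stand; what a row does not reach is not made up. Full scale, the value 1, is 1000 mm for a shift and 0.5 rad for a turn. A row lasts 1/12 s, in which the tool goes at most 41.7 mm and 7.16 degrees, less where a joint would pass 70% of its speed; a pose out of reach is approached as far as the arm can. A call with a number of a shift or a turn outside -1 to 1 is refused whole. A call with a gripper value outside its range is refused whole. The fingers move at their own pace and stop on an object; "squeeze" is the grip in N (left out, the last holds). Time passes only in rows, so rows that do not move let the fingers close. It gives the time, the measured TCP pose, the force and the opening at its end, in the units of the state.
- env.get_obs(): the state, without advancing time (a new reading comes with each control period).
- env.read_camera(name): name is "scene" or "side" or "wrist"; returns a dict with "img" (384x512x3 uint8, red, green, blue), "range_z" (384x512 float32, m along the optical axis (not along the pixel's ray), 0 where there is no reading), "mtx" (3x3 intrinsics, pixels), "T" (4x4, takes a point from camera to world coordinates); the wrist camera has in their place "hand_eye" (4x4, takes a point from camera to tool coordinates, whose origin is the TCP and whose axes are the flange's). Camera axes: x right, y up, looking along -z (the intrinsics and any distortion apply to the point x, -y, -z); pixel columns grow to the right and rows downward; lengths in m; the calibration is good to about 2 mm. A picture is of the moment at which its call begins: read the wrist's pose just before it.
- env.sign_off(): hands the job in, once; it reports no verdict.
The state is a dict: "time_s": time; "qpos": joint angles; "joint_velocities": joint speeds; "effort": joint torques, N m; "tool_pos": TCP position; "tool_rot": TCP orientation; "force": force on the tool from outside, world axes, zero at the start; "wrist_torque": the same for the moment, N m; "grip_width": finger opening in m.
Only numpy, scipy, OpenCV 4.12 (cv2) and the standard library are available. Lean on these libraries where they do the work, as an engineer would, in place of code of your own. Each camera call takes 0.05 s, during which the arm holds its last target.

## Working session

There is one attempt and no reset: what is moved stays moved. The work goes in short steps, Python scripts to look and compute and a tool call to move; the robot and the scene stay as the last step left them, time stands still between calls to the robot, and variables do not carry over. Pictures are saved under pics/ and viewed, and the job is handed in when it is done.

Besides the shell and the picture viewer there is one more tool, called after ">>>" by a JSON object that holds its "method" and its "body". servo_tool: Moves the arm, as the interface text tells. Its arguments: {"type":"object","properties":{"moves":{"type":"string"},"squeeze":{"type":"number"}},"required":["moves"]}

```bash
ls -la; mkdir -p pics; cat > h.py <<'E'
import numpy as np, cv2
from cell import env
def snap(n,f):
    o=env.get_obs(); c=env.read_camera(n); cv2.imwrite(f'pics/{f}.png',c['img'][:,:,::-1]); np.savez(f'pics/{f}.npz',**{k:v for k,v in c.items() if v is not None},pos=o['tool_pos'],rot=o['tool_rot']); return c,o
E
python3 - <<'E'
from h import *
for n in ['scene','side','wrist']:
    c,o=snap(n,n+'0'); print(n,c['mtx'].tolist(),np.round(c.get('T',c.get('hand_eye')),3).tolist(),[k for k in c])
print(o)
E
```

```text
total 12
drwxr-xr-x  3 agent agent 4096 Dec  7 01:50 .
drwxr-xr-x 23 root  root  4096 Dec  7 01:50 ..
drwxr-xr-x  2 agent agent 4096 Dec  7 01:50 pics
scene [[447.74588460590945, 0.0, 255.55835830995528], [0.0, 447.74588460590945, 187.10555223513873], [0.0, 0.0, 1.0]] [[-0.886, -0.258, 0.386, 1.024], [0.464, -0.489, 0.739, 0.795], [-0.002, 0.834, 0.552, 0.702], [0.0, 0.0, 0.0, 1.0]] ['img', 'range_z', 'mtx', 'T']
side [[408.99610096666254, 0.0, 259.9700476757398], [0.0, 408.99610096666254, 187.95707230647844], [0.0, 0.0, 1.0]] [[0.797, 0.443, -0.41, 0.018], [-0.604, 0.586, -0.541, -0.813], [0.0, 0.679, 0.734, 1.11], [0.0, 0.0, 0.0, 1.0]] ['img', 'range_z', 'mtx', 'T']
wrist [[336.39231267631675, 0.0, 254.3068674930117], [0.0, 336.39231267631675, 189.08353399022457], [0.0, 0.0, 1.0]] [[-0.0, 0.963, 0.27, 0.073], [1.0, 0.0, -0.001, -0.0], [-0.001, 0.27, -0.963, -0.151], [0.0, 0.0, 0.0, 1.0]] ['img', 'range_z', 'mtx', 'hand_eye']
{'time_s': 0.1, 'qpos': array([-68.06258882,  18.43663787,  -4.01487314,  83.16899039,
         1.29419939,  78.54313951,  -3.25884837]), 'joint_velocities': array([-0.03842641, -0.07434352, -0.04400458, -0.14006061,  0.10314681,
       -0.06043678, -0.01953612]), 'effort': array([ 7.69553799e-05, -4.92568839e+01, -4.05747760e-01, -3.13397741e+01,
       -6.41536131e-02,  3.95338889e-02,  5.57315900e-05]), 'tool_pos': array([0.23417859, 0.60581389, 0.23254066]), 'tool_rot': array([-1.79896422e+02,  5.04494252e-03,  1.58872579e+02]), 'force': array([0.4116032 , 0.41743133, 0.14888549]), 'wrist_torque': array([-0.02104183,  0.00966456,  0.00598312]), 'grip_width': 0.08678148179272122}
```

View images.

View pics/scene0.png

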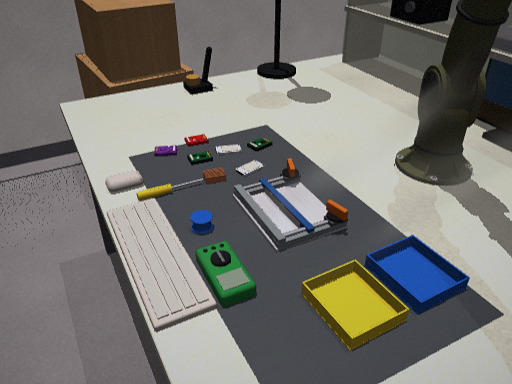

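View pics/side0.png

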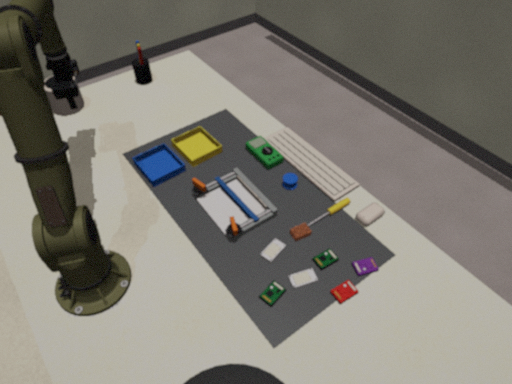

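View pics/wrist0.png

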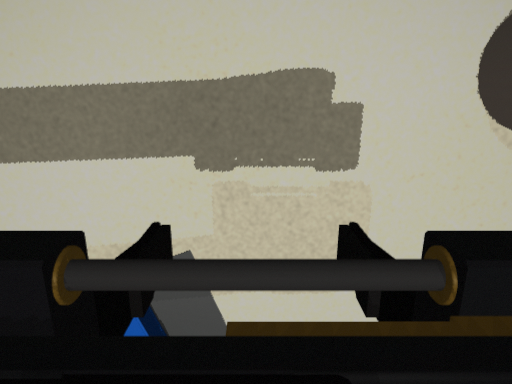

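```bash
cat >> h.py <<'E'
def load(f):
    return dict(np.load(f'pics/{f}.npz'))
def world(c,T=None):
    T=c['T'] if T is None else T
    z=c['range_z']; K=c['mtx']; h,w=z.shape
    u,v=np.meshgrid(np.arange(w),np.arange(h))
    P=np.stack([(u-K[0,2])/K[0,0]*z,-(v-K[1,2])/K[1,1]*z,-z,np.ones_like(z)],-1)
    W=P@T.T; W=W[...,:3]; W[z==0]=np.nan; return W
def proj(c,X,T=None):
    T=c['T'] if T is None else T
    p=np.linalg.inv(T)@np.append(X,1); K=c['mtx']
    return K[0,0]*p[0]/-p[2]+K[0,2], K[1,1]*p[1]/p[2]+K[1,2]
E
python3 - <<'E'
from h import *
for f in ['scene0','side0']:
    c=load(f); W=world(c)
    m=np.abs(W[...,2])<.01
    print(f,'table z',np.nanmedian(W[...,2][m]))
    s=c['img']
    for n,(u,v) in dict(scene0=dict(b1=(200,157),b2=(260,143),d1=(228,149),d2=(250,168),s=(215,176),pur=(165,151),red=(196,140),yel=(354,302),blu=(417,272),kL=(337,210),kR=(291,167),jaw=(285,205)),side0=dict(b1=(325,259),b2=(272,293),d1=(303,278),d2=(273,250),s=(301,231),yel=(197,145),blu=(160,165),k1=(200,185),k2=(234,226))).get(f).items():
        print(n,np.round(W[v,u],3))
a=cv2.imread('pics/scene0.png')
cv2.imwrite('pics/cropA.png',cv2.resize(a[125:200,130:290],None,fx=5,fy=5,interpolation=cv2.INTER_CUBIC))
cv2.imwrite('pics/cropB.png',cv2.resize(a[150:250,220:360],None,fx=5,fy=5,interpolation=cv2.INTER_CUBIC))
a=cv2.imread('pics/side0.png')
cv2.imwrite('pics/cropC.png',cv2.resize(a[195:310,245:395],None,fx=5,fy=5,interpolation=cv2.INTER_CUBIC))
E
```

```text
scene0 table z -0.0013787361706331658
b1 [ 0.617 -0.356  0.013]
b2 [ 0.406 -0.357  0.01 ]
d1 [ 0.516 -0.369  0.01 ]
d2 [ 0.507 -0.231  0.009]
s [ 0.623 -0.224  0.019]
pur [ 0.7  -0.45  0.01]
red [ 0.585 -0.474  0.011]
yel [0.557 0.33  0.006]
blu [0.379 0.324 0.003]
kL [0.449 0.116 0.06 ]
kR [ 0.45  -0.094  0.07 ]
jaw [0.529 0.008 0.033]
side0 table z 0.0010560809851207775
b1 [ 0.611 -0.371  0.012]
b2 [ 0.403 -0.364  0.015]
d1 [ 0.51  -0.38   0.013]
d2 [ 0.502 -0.245  0.01 ]
s [ 0.617 -0.247  0.021]
yel [0.574 0.345 0.006]
blu [0.398 0.33  0.007]
k1 [0.441 0.092 0.068]
k2 [ 0.433 -0.128  0.069]
```

View pics/cropA.png

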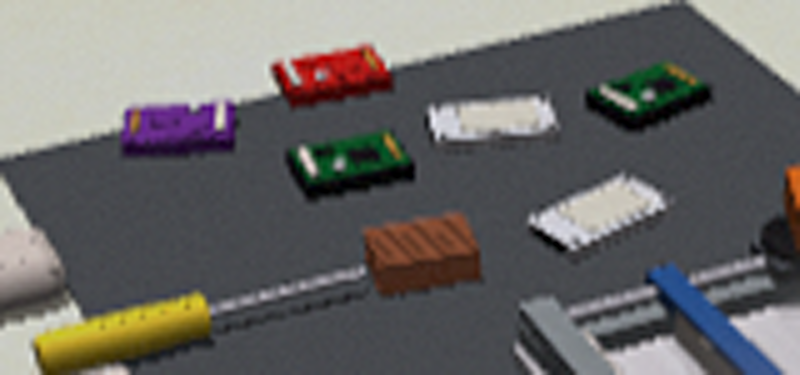

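View pics/cropB.png

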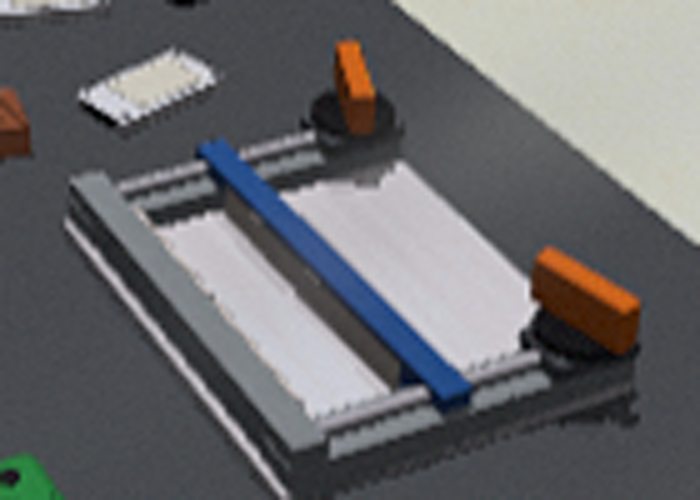

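View pics/cropC.png

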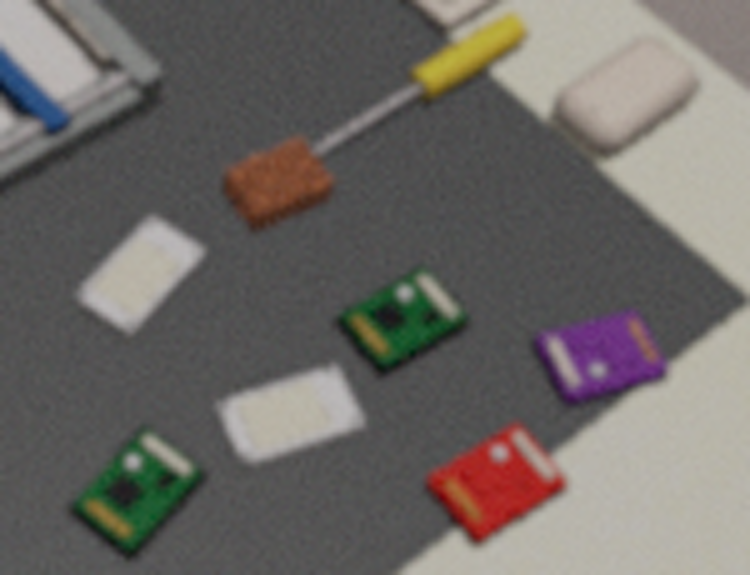

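```bash
cat >> h.py <<'E'
def hsv(c): return cv2.cvtColor(c['img'],cv2.COLOR_RGB2HSV)
def topplane(c,mask,zt,T=None,tol=.005):
    """points: mask pixels, ray cast to plane zt, kept if depth says near that height"""
    T=c['T'] if T is None else T
    K=c['mtx']; v,u=np.nonzero(mask)
    d=np.stack([(u-K[0,2])/K[0,0],-(v-K[1,2])/K[1,1],-np.ones(len(u))],-1)@T[:3,:3].T
    t=(zt-T[2,3])/d[:,2]; return T[:3,3]+d*t[:,None]
def rect(P):
    (cx,cy),(w,h),a=cv2.minAreaRect((P[:,:2]*1000).astype(np.float32))
    if w<h: w,h,a=h,w,a+90
    return np.round([cx,cy,w,h,(a+90)%180-90],1)
def comps(m,amin):
    n,l,s,ce=cv2.connectedComponentsWithStats(m.astype(np.uint8)); return [(l==i,ce[i]) for i in range(1,n) if s[i,4]>=amin]
def masks(c):
    H=hsv(c).astype(int); h,s,v=H[...,0],H[...,1],H[...,2]
    return dict(green=(h>50)&(h<80)&(s>120)&(v>50), copper=(h<14)&(s>90)&(s<200)&(v>60)&(v<200), orange=(h>4)&(h<16)&(s>200)&(v>120), white=(s<60)&(v>150))
E
python3 - <<'E'
from h import *
for f in ['scene0','side0']:
    c=load(f); W=world(c); M=masks(c)
    roi=(W[...,0]>.3)&(W[...,0]<.72)&(W[...,1]>-.45)&(W[...,1]<.25)
    for n,zt,zl in [('green',.012,.006),('copper',.022,.016),('orange',.07,.065),('white',.010,.006)]:
        for m,ce in comps(M[n]&roi,25):
            mm=m&(np.abs(W[...,2]-zt)<.006)
            if mm.sum()<15: continue
            print(f,n,m.sum(),mm.sum(),ce.round(),rect(topplane(c,mm,zt)))
E
```

```text
scene0 green 55 51 [260. 142.] [ 406.  -359.1   57.    40.6   12.1]
scene0 green 76 74 [201. 156.] [ 610.2 -365.4   55.8   41.5   -5.2]
scene0 copper 275 176 [214. 175.] [ 622.6 -234.2   59.8   47.4  -10.1]
scene0 orange 49 49 [290. 164.] [ 443.3 -108.3   55.8   12.    68.1]
scene0 orange 74 74 [338. 206.] [447.5 113.1  58.   12.3 -78.3]
scene0 white 154 146 [228. 148.] [ 515.3 -371.2   77.5   42.7  -17.8]
scene0 white 192 184 [249. 167.] [ 505.8 -236.    77.5   42.4   14.3]
scene0 white 1063 1022 [305. 203.] [457.   -7.8 176.2  77.2  89.7]
scene0 white 711 640 [275. 214.] [553.5 -10.  177.7  42.8  88. ]
scene0 white 107 107 [255. 221.] [613.8  -5.4 247.4   4.5  88.5]
side0 green 113 106 [326. 260.] [ 608.1 -368.4   53.3   44.4   -4.3]
side0 green 140 138 [273. 294.] [ 404.8 -362.3   61.7   43.2   10.5]
side0 copper 244 172 [300. 231.] [ 615.6 -242.    61.2   43.3   -8.8]
side0 white 451 415 [246. 197.] [564.8  -2.  181.2  40.9  89.9]
side0 white 497 35 [208. 267.] [ 302.6 -109.5  667.8    7.    89.9]
side0 white 1013 972 [222. 209.] [4.653e+02 2.000e-01 1.820e+02 9.750e+01 8.870e+01]
side0 white 265 263 [273. 249.] [ 503.1 -240.9   78.3   43.1   14.4]
side0 white 317 310 [303. 277.] [ 511.6 -376.7   78.8   43.   -17.9]
```

```bash
cat >> h.py <<'E'
from scipy.spatial.transform import Rotation as R
def pose(o):
    return np.array(o['tool_pos']), R.from_euler('xyz',o['tool_rot'],degrees=True)
def plan(x,y,z,yaw,g=-1,smax=.040,amax=7.0,o=None,start=None):
    if start is None: p,r=pose(o or env.get_obs())
    else: p,r=start
    q=R.from_euler('xyz',[180,0,yaw],degrees=True); t=np.array([x,y,z])
    w=(r.inv()*q).as_rotvec(); d=t-p
    n=int(max(1,np.ceil(np.linalg.norm(d)/smax),np.ceil(np.degrees(np.linalg.norm(w))/amax)))
    rows=[]
    for i in range(n):
        ri=r*R.from_rotvec(w*i/n)
        rows.append(' '.join(f'{v:.3g}' if abs(v)>=.0005 else '0' for v in np.r_[np.round(ri.inv().apply(d/n),4),np.round(w/n/.5,3)])+f' {g}')
    print(n,'; '.join(rows)); return t,q
def st(o=None):
    o=o or env.get_obs(); print(round(o['time_s'],2),'tcp',np.round(o['tool_pos']*1000,1),'rpy',np.round(o['tool_rot'],2),'F',np.round(o['force'],1),'w',round(o['grip_width']*1000,1),'q7',round(o['qpos'][6],1))
def wsnap(f):
    o=env.get_obs(); c=env.read_camera('wrist'); p,r=pose(o)
    T=np.eye(4); T[:3,:3]=r.as_matrix(); T[:3,3]=p; c['T']=T@c['hand_eye']
    cv2.imwrite(f'pics/{f}.png',c['img'][:,:,::-1]); np.savez(f'pics/{f}.npz',**c); return c
E
python3 -c "
from h import *
plan(.50,.02,.30,102)"
```

```text
17 -0.027 -0.0265 -0.0039 0 0 0.117 -1; -0.0285 -0.0249 -0.0039 0 0 0.117 -1; -0.0299 -0.0232 -0.0039 0 0 0.117 -1; -0.0312 -0.0214 -0.0039 0 0 0.117 -1; -0.0324 -0.0195 -0.0039 0 0 0.117 -1; -0.0335 -0.0176 -0.0039 0 0 0.117 -1; -0.0345 -0.0156 -0.0039 0 0 0.117 -1; -0.0353 -0.0136 -0.0039 0 0 0.117 -1; -0.0361 -0.0115 -0.0039 0 0 0.117 -1; -0.0367 -0.0094 -0.0039 0 0 0.117 -1; -0.0371 -0.0072 -0.0039 0 0 0.117 -1; -0.0375 -0.0051 -0.0039 0 0 0.117 -1; -0.0377 -0.0029 -0.004 0 0 0.117 -1; -0.0378 -0.0007 -0.004 0 0 0.117 -1; -0.0378 0.0016 -0.004 0 0 0.117 -1; -0.0377 0.0038 -0.004 0 0 0.117 -1; -0.0374 0.006 -0.004 0 0 0.117 -1
```

>>> {"method": "servo_tool", "body": {"moves": "-0.027 -0.0265 -0.004 0 0 0.117 -1; -0.0285 -0.025 -0.004 0 0 0.117 -1; -0.03 -0.023 -0.004 0 0 0.117 -1; -0.031 -0.0215 -0.004 0 0 0.117 -1; -0.0325 -0.0195 -0.004 0 0 0.117 -1; -0.0335 -0.0175 -0.004 0 0 0.117 -1; -0.0345 -0.0155 -0.004 0 0 0.117 -1; -0.0355 -0.0135 -0.004 0 0 0.117 -1; -0.036 -0.0115 -0.004 0 0 0.117 -1; -0.0365 -0.0095 -0.004 0 0 0.117 -1; -0.037 -0.007 -0.004 0 0 0.117 -1; -0.0375 -0.005 -0.004 0 0 0.117 -1; -0.0375 -0.003 -0.004 0 0 0.117 -1; -0.038 0 -0.004 0 0 0.117 -1; -0.038 0.0015 -0.004 0 0 0.117 -1; -0.038 0.004 -0.004 0 0 0.117 -1; -0.0375 0.006 -0.004 0 0 0.117 -1; 0 0 0 0 0 0 -1"}}

```text
time_s: 1.65
tool_pos: [0.495, -0.0138, 0.2967]
tool_rot: [-179.6, 0.3, 99.4]
force: [-0.4, -0.8, 0.6]
grip_width: 0.0869
```

```bash
python3 -c "
from h import *
st(); c=wsnap('w1'); st()"
```

```text
1.65 tcp [495.  -13.8 296.7] rpy [-179.59    0.27   99.41] F [-0.4 -0.8  0.6] w 86.9 q7 6.5
1.7 tcp [494.  -10.1 296.2] rpy [-1.7951e+02  1.2000e-01  9.9680e+01] F [-0.4  0.9 -0.4] w 87.1 q7 6.4
```

View pics/w1.png

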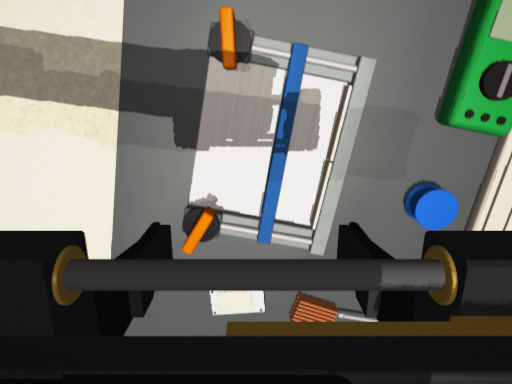

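>>> {"method": "servo_tool", "body": {"moves": "0.03 0 0 0 0 0 -1; 0 0 0 0 0 0 -1; 0 0 0 0 0 0 -1; 0 0 0 0 0 0 -1"}}

```text
time_s: 2.03
tool_pos: [0.4877, 0.022, 0.295]
tool_rot: [-179.4, 0.0, 99.7]
force: [-0.7, -0.2, 0.3]
grip_width: 0.0868
```

```bash
cat >> h.py <<'E'
def knobs(c):
    W=world(c); M=masks(c); out=[]
    H=hsv(c).astype(int)
    m=(H[...,0]>3)&(H[...,0]<18)&(H[...,1]>190)&(H[...,2]>110)&(np.abs(W[...,2]-.07)<.006)
    for mm,ce in comps(m,30):
        P=topplane(c,mm,.07); out.append((ce.round(),rect(P)))
    return sorted(out,key=lambda k:k[1][1])
def jawline(c):
    """blue jaw top z .038: rect"""
    W=world(c); H=hsv(c).astype(int)
    m=(H[...,0]>100)&(H[...,0]<125)&(H[...,1]>130)&(np.abs(W[...,2]-.038)<.006)&(W[...,0]>.4)&(W[...,0]<.62)&(np.abs(W[...,1])<.17)
    return [rect(topplane(c,mm,.038)) for mm,ce in comps(m,100)]
E
python3 -c "
from h import *
st(); c=wsnap('w2'); st()
print(knobs(c)); print(jawline(c))
for n in ['scene','side']:
    c,o=snap(n,n+'1'); print(n,knobs(c),jawline(c))
"
```

```text
2.03 tcp [487.7  22.  295. ] rpy [-1.7938e+02  1.0000e-02  9.9720e+01] F [-0.7 -0.2  0.3] w 86.8 q7 2.6
2.08 tcp [487.7  21.6 295. ] rpy [-1.7937e+02  3.0000e-02  9.9700e+01] F [ 0.1 -0.2 -0.8] w 86.9 q7 2.6
[(array([206., 251.]), array([446.5, -99. ,  28. ,  13.7,  68.2])), (array([231.,  76.]), array([446.1, 108.6,  57.5,  13. , -79.1]))]
[array([524.6,   3.6, 232.6,  17.8,  89.9])]
scene [(array([291., 164.]), array([ 443.3, -108.3,   55.8,   12. ,   68.1])), (array([338., 206.]), array([448.4, 113.4,  58. ,  12.1, -77.4]))] [array([528.7,   1.7, 250. ,  19.2,  89.8])]
side [(array([233., 225.]), array([ 433.3, -119.9,   51.7,   13.1,   74.4]))] [array([518.9,  -8. , 246.3,  18.7,  89. ])]
```

View pics/w2.png

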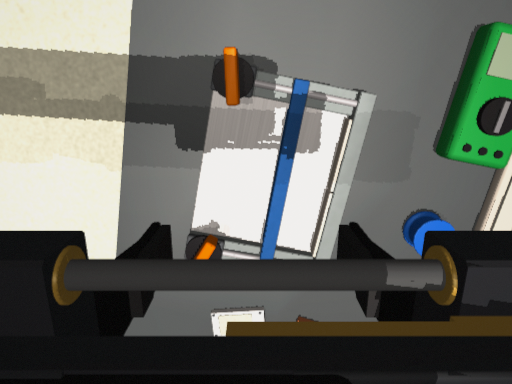

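```bash
python3 -c "
from h import *
plan(.446,.108,.11,101)"
```

```text
6 0.0156 -0.0042 0.0309 -0.003 0 -0.008 -1; 0.0156 -0.0041 0.0309 -0.003 0 -0.008 -1; 0.0156 -0.0041 0.0309 -0.003 0 -0.008 -1; 0.0156 -0.0041 0.0309 -0.003 0 -0.008 -1; 0.0156 -0.0041 0.0309 -0.003 0 -0.008 -1; 0.0156 -0.0041 0.0309 -0.003 0 -0.008 -1
```

>>> {"method": "servo_tool", "body": {"moves": "0.0155 -0.004 0.031 -0.003 0 -0.008 0; 0.0155 -0.004 0.031 -0.003 0 -0.008 0; 0.0155 -0.004 0.031 -0.003 0 -0.008 0; 0.0155 -0.004 0.031 -0.003 0 -0.008 0; 0.0155 -0.004 0.031 -0.003 0 -0.008 0; 0.0155 -0.004 0.031 -0.003 0 -0.008 0; 0 0 0 0 0 0 0; 0 0 0 0 0 0 0; 0 0 0 0 0 0 0"}}

```text
time_s: 2.93
tool_pos: [0.449, 0.1079, 0.1055]
tool_rot: [179.6, 0.1, 100.8]
force: [0.0, -0.0, -0.1]
grip_width: 0.0446
```

```bash
python3 -c "
from h import *
st(); c=wsnap('w3'); st(); print(knobs(c)); plan(.446,.1085,.058,101)"
```

```text
2.93 tcp [449.  107.9 105.5] rpy [1.7956e+02 1.1000e-01 1.0078e+02] F [ 0.  -0.  -0.1] w 44.6 q7 -5.7
2.98 tcp [450.  107.8 106.3] rpy [1.7945e+02 1.0000e-01 1.0075e+02] F [ 0.2 -0.3  0.7] w 44.1 q7 -5.7
[(array([247., 216.]), array([445.7, 111.1,  53.9,  12.4, -78.6]))]
2 0.0007 -0.0021 0.0241 0.01 0.002 -0.004 -1; 0.0007 -0.002 0.0242 0.01 0.002 -0.004 -1
```

View pics/w3.png

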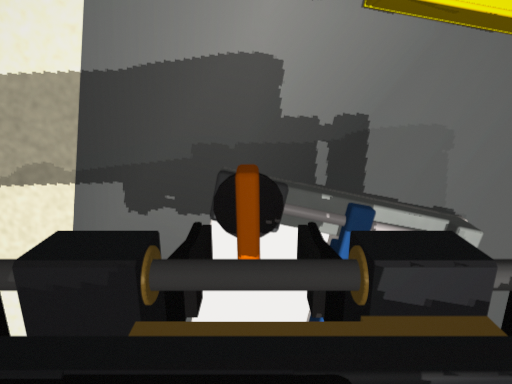

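>>> {"method": "servo_tool", "body": {"moves": "0.001 -0.002 0.024 0.01 0 0 0; 0 -0.001 0.024 0.01 0 0 0; 0 0 0 0 0 0 0; 0 0 0 0 0 0 1; 0 0 0 0 0 0 1; 0 0 0 0 0 0 1; 0 0 0 0 0 0 1", "squeeze": 40}}

```text
time_s: 3.57
tool_pos: [0.451, 0.1057, 0.067]
tool_rot: [179.8, -0.1, 100.3]
force: [-7.6, -0.1, -2.1]
grip_width: 0.0245
```

```bash
python3 -c "
from h import *
st()"
```

```text
3.57 tcp [451.  105.7  67. ] rpy [ 1.7981e+02 -1.2000e-01  1.0031e+02] F [-7.6 -0.1 -2.1] w 24.5 q7 -3.9
```

>>> {"method": "servo_tool", "body": {"moves": "0.002 -0.005 0.008 0 0 0 0.4; 0 0 0 0 0 0 1; 0 0 0 0 0 0 1; 0 0 0 0 0 0 1; 0 0 0 0 0 0 1", "squeeze": 40}}

```text
time_s: 3.98
tool_pos: [0.4452, 0.1069, 0.0617]
tool_rot: [179.8, -0.2, 100.3]
force: [2.8, 1.4, -7.6]
grip_width: 0.0138
```

```bash
python3 -c "
from h import *
st()"
```

```text
3.98 tcp [445.2 106.9  61.7] rpy [179.77  -0.23 100.29] F [ 2.8  1.4 -7.6] w 13.8 q7 -4.3
```

Gripped (13.8 mm). Turn CCW.

>>> {"method": "servo_tool", "body": {"moves": "0 0 0 0 0 -0.2 1; 0 0 0 0 0 -0.2 1; 0 0 0 0 0 -0.2 1; 0 0 0 0 0 -0.2 1; 0 0 0 0 0 0 1; 0 0 0 0 0 0 1"}}

```text
time_s: 4.48
tool_pos: [0.446, 0.1071, 0.0616]
tool_rot: [179.6, -0.1, 124.0]
force: [-1.0, -0.4, -3.0]
grip_width: 0.0136
```

```bash
python3 -c "
from h import *
st();o=env.get_obs();print(o['wrist_torque'])"
```

```text
4.48 tcp [446.  107.1  61.6] rpy [ 1.7958e+02 -1.2000e-01  1.2396e+02] F [-1.  -0.4 -3. ] w 13.6 q7 19.4
[-0.02177459  0.32202383  0.14393333]
```

```bash
python3 -c "
from h import *
plan(.441,-.115,.10,70,g=0,start=(np.array([.446,.107,.105]),R.from_euler('xyz',[179.7,0,124],degrees=True)))"
```

```text
8 -0.0227 -0.016 0.0005 0.001 -0.001 0.236 0; -0.0244 -0.0133 0.0006 0.001 -0.001 0.236 0; -0.0258 -0.0103 0.0006 0.001 -0.001 0.236 0; -0.0268 -0.0072 0.0006 0.001 -0.001 0.236 0; -0.0275 -0.004 0.0006 0.001 -0.001 0.236 0; -0.0277 -0.0007 0.0006 0.001 -0.001 0.236 0; -0.0276 0.0025 0.0006 0.001 -0.001 0.236 0; -0.0272 0.0058 0.0006 0.001 -0.001 0.236 0
```

>>> {"method": "servo_tool", "body": {"moves": "0 0 0 0 0 0 0; 0 0 0 0 0 0 0; 0 0 -0.022 0 0 0 0; 0 0 -0.022 0 0 0 0; -0.023 -0.016 0 0 0 0.236 0; -0.0245 -0.0135 0 0 0 0.236 0; -0.026 -0.0105 0 0 0 0.236 0; -0.027 -0.007 0 0 0 0.236 0; -0.0275 -0.004 0 0 0 0.236 0; -0.028 -0.0005 0 0 0 0.236 0; -0.0275 0.0025 0 0 0 0.236 0; -0.027 0.006 0 0 0 0.236 0; 0 0 0 0 0 0 0; 0 0 0 0 0 0 0; 0 0 0 0 0 0 0"}}

```text
time_s: 5.73
tool_pos: [0.45, -0.1266, 0.1182]
tool_rot: [177.9, -1.4, 66.0]
force: [0.1, 0.1, 0.5]
grip_width: 0.0433
```

```bash
python3 -c "
from h import *
st(); c=wsnap('w4'); st(); print(knobs(c)); print(jawline(c))
c,o=snap('scene','scene2'); print(knobs(c),jawline(c))
plan(.441,-.115,.060,68,0)"
```

```text
5.73 tcp [ 450.  -126.6  118.2] rpy [177.95  -1.43  65.96] F [0.1 0.1 0.5] w 43.3 q7 -10.8
5.78 tcp [ 450.1 -126.   118.2] rpy [177.95  -1.44  66.04] F [-0.6 -0.2  0.1] w 43.6 q7 -10.7
[(array([228., 207.]), array([ 440.8, -114.7,   57.8,   12.3,   69. ]))]
[array([523.1, -67.9, 117.8,  18.1, -89. ])]
[(array([337., 206.]), array([447.7, 113. ,  57.6,  13.4, -55.3]))] [array([525.2,   4.6, 250.6,  19.3, -89.6])]
2 0.0022 -0.0072 0.0288 0.036 -0.024 -0.033 0; 0.0026 -0.0067 0.0289 0.036 -0.024 -0.033 0
```

View pics/w4.png

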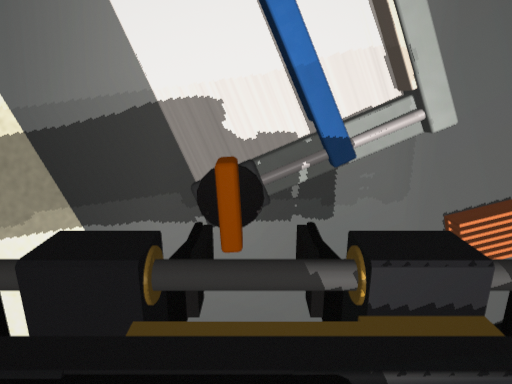

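>>> {"method": "servo_tool", "body": {"moves": "0.002 -0.007 0.029 0.036 -0.024 -0.033 0; 0.0025 -0.007 0.029 0.036 -0.024 -0.033 0; 0 0 0 0 0 0 0; 0 0 0 0 0 0 0"}}

```text
time_s: 6.17
tool_pos: [0.444, -0.1109, 0.0603]
tool_rot: [179.8, -0.2, 68.5]
force: [0.4, -0.9, 0.2]
grip_width: 0.0435
```

```bash
python3 -c "
from h import *
st(); plan(.441,-.115,.060,69,0)"
```

```text
6.17 tcp [ 444.  -110.9   60.3] rpy [ 1.798e+02 -1.700e-01  6.854e+01] F [ 0.4 -0.9  0.2] w 43.5 q7 -7.3
1 -0.0049 -0.0013 0 0.007 -0.006 -0.016 0
```

>>> {"method": "servo_tool", "body": {"moves": "-0.005 -0.001 0 0.007 -0.006 -0.01 0.3; 0 0 0 0 0 0 1; 0 0 0 0 0 0 1; 0 0 0 0 0 0 1; 0 0 0 0 0 0 1; 0 0 0 0 0 -0.2 1; 0 0 0 0 0 -0.24 1; 0 0 0 0 0 -0.24 1; 0 0 0 0 0 -0.24 1; 0 0 0 0 0 -0.24 1; 0 0 0 0 0 -0.24 1; 0 0 0 0 0 -0.24 1; 0 0 0 0 0 -0.24 1; 0 0 0 0 0 -0.24 1; 0 0 0 0 0 0 1; 0 0 0 0 0 0 1", "squeeze": 40}}

```text
time_s: 7.5
tool_pos: [0.4377, -0.1138, 0.0641]
tool_rot: [179.8, -0.4, 131.9]
force: [1.3, 0.3, -3.7]
grip_width: 0.0139
```

```bash
python3 -c "
from h import *
st(); p,r=pose(env.get_obs());plan(.446,.108,.10,124.5,g=0,start=(p+[0,0,.04],r))"
```

```text
7.5 tcp [ 437.7 -113.8   64.1] rpy [179.76  -0.39 131.92] F [ 1.3  0.3 -3.7] w 13.9 q7 56.2
6 0.0266 0.0257 0.001 0.001 -0.002 0.043 0; 0.0271 0.0251 0.0009 0.001 -0.002 0.043 0; 0.0277 0.0245 0.0009 0.001 -0.002 0.043 0; 0.0282 0.0239 0.0008 0.001 -0.002 0.043 0; 0.0287 0.0233 0.0008 0.001 -0.002 0.043 0; 0.0292 0.0227 0.0007 0.001 -0.002 0.043 0
```

>>> {"method": "servo_tool", "body": {"moves": "0 0 0 0 0 0 0; 0 0 0 0 0 0 0; 0 0 -0.02 0 0 0 0; 0 0 -0.02 0 0 0 0; 0.0265 0.0255 0.001 0 0 0.043 0; 0.027 0.025 0.001 0 0 0.043 0; 0.0275 0.0245 0.001 0 0 0.043 0; 0.028 0.024 0.001 0 0 0.043 0; 0.0285 0.0235 0.001 0 0 0.043 0; 0.027 0.0205 0.001 0 0 0.043 0; 0 0 0 0 0 0 0; 0 0 0 0 0 0 0"}}

```text
time_s: 8.5
tool_pos: [0.4565, 0.1111, 0.1087]
tool_rot: [179.0, -0.2, 122.2]
force: [-0.6, -0.6, -0.9]
grip_width: 0.0436
```

```bash
python3 -c "
from h import *
st(); c=wsnap('w5'); st(); print(knobs(c)); plan(.446,.108,.060,124.5,0)"
```

```text
8.5 tcp [456.5 111.1 108.7] rpy [ 1.7900e+02 -1.5000e-01  1.2222e+02] F [-0.6 -0.6 -0.9] w 43.6 q7 16.4
8.55 tcp [456.6 111.6 108.8] rpy [178.95  -0.2  122.23] F [0.1 2.  0.5] w 43.4 q7 16.5
[(array([235., 211.]), array([445.5, 110. ,  58.1,  12.6, -55.3]))]
2 0.0012 -0.0059 0.0243 0.018 -0.003 -0.04 0; 0.0014 -0.0056 0.0243 0.018 -0.003 -0.04 0
```

>>> {"method": "servo_tool", "body": {"moves": "0.0025 -0.006 0.025 0.018 -0.003 -0.04 0; 0.0025 -0.006 0.025 0.018 -0.003 -0.04 0; 0 0 0 0 0 0 0.2; 0 0 0 0 0 0 0.5; 0 0 0 0 0 0 1; 0 0 0 0 0 0 1; 0 0 0 0 0 0 1; 0 0 0 0 0 0 1", "squeeze": 40}}

```text
time_s: 9.22
tool_pos: [0.4482, 0.1039, 0.0628]
tool_rot: [179.6, 0.1, 123.7]
force: [-0.9, 0.2, -7.0]
grip_width: 0.0139
```

>>> {"method": "servo_tool", "body": {"moves": "0 0 0 0 0 0 0.4; 0.007 0 0 0 0 0 0.4; 0 0 0 0 0 0 0.7; 0 0 0 0 0 0 1; 0 0 0 0 0 0 1; 0 0 0 0 0 0 1"}}

```text
time_s: 9.72
tool_pos: [0.4443, 0.1095, 0.0646]
tool_rot: [179.6, 0.2, 123.7]
force: [3.5, 0.8, -3.2]
grip_width: 0.0137
```

Turn L by ~1.0 rad.

>>> {"method": "servo_tool", "body": {"moves": "0 0 0 0 0 -0.2 1; 0 0 0 0 0 -0.24 1; 0 0 0 0 0 -0.24 1; 0 0 0 0 0 -0.24 1; 0 0 0 0 0 -0.24 1; 0 0 0 0 0 -0.24 1; 0 0 0 0 0 -0.24 1; 0 0 0 0 0 -0.24 1; 0 0 0 0 0 -0.1 1; 0 0 0 0 0 0 1; 0 0 0 0 0 0 1"}}

```text
time_s: 10.63
tool_pos: [0.4439, 0.1087, 0.0646]
tool_rot: [179.9, 0.3, -177.3]
force: [-0.5, -0.5, -0.1]
grip_width: 0.0138
```

```bash
python3 -c "
from h import *
st(); p,r=pose(env.get_obs());plan(.441,-.115,.10,132,g=0,start=(p+[0,0,.04],r))"
```

```text
10.63 tcp [443.9 108.7  64.6] rpy [ 179.93    0.29 -177.31] F [-0.5 -0.5 -0.1] w 13.8 q7 76.9
8 0.0017 -0.0279 0.0005 0.001 0.001 0.221 0; -0.0014 -0.0279 0.0005 0.001 0.001 0.221 0; -0.0045 -0.0276 0.0006 0.001 0.001 0.221 0; -0.0075 -0.0269 0.0006 0.001 0.001 0.221 0; -0.0104 -0.0259 0.0006 0.001 0.001 0.221 0; -0.0132 -0.0246 0.0006 0.001 0.001 0.221 0; -0.0159 -0.023 0.0006 0.001 0.001 0.221 0; -0.0183 -0.0211 0.0006 0.001 0.001 0.221 0
```

>>> {"method": "servo_tool", "body": {"moves": "0 0 0 0 0 0 0; 0 0 0 0 0 0 0; 0 0 -0.02 0 0 0 0; 0 0 -0.02 0 0 0 0; 0.0015 -0.028 0 0 0 0.22 0; -0.0015 -0.028 0 0 0 0.22 0; -0.0045 -0.0275 0 0 0 0.22 0; -0.0075 -0.027 0 0 0 0.22 0; -0.0105 -0.026 0 0 0 0.22 0; -0.013 -0.0245 0 0 0 0.22 0; -0.016 -0.023 0 0 0 0.22 0; -0.012 -0.014 0 0 0 0.16 0; 0 0 0 0 0 0 0; 0 0 0 0 0 0 0; 0 0 0 0 0 0 0"}}

```text
time_s: 11.88
tool_pos: [0.4442, -0.1102, 0.1097]
tool_rot: [178.8, 0.6, 131.3]
force: [-0.2, 0.4, -0.6]
grip_width: 0.0433
```

```bash
python3 -c "
from h import *
st(); c=wsnap('w6'); st(); print(knobs(c)); print(jawline(c));plan(.441,-.1145,.060,132.5,0)"
```

```text
11.88 tcp [ 444.2 -110.2  109.7] rpy [178.82   0.65 131.27] F [-0.2  0.4 -0.6] w 43.3 q7 52.4
11.93 tcp [ 444.2 -109.7  109.6] rpy [178.81   0.64 131.33] F [-0.2  0.3  0.8] w 43.3 q7 52.4
[(array([241., 217.]), array([ 438.8, -113.5,   54.9,   13.2,  -46.7]))]
[array([510.2, -14.3, 170.1,  19.2, -89.2])]
2 -0.0005 -0.0033 0.0248 0.021 0.011 -0.02 0; -0.0006 -0.0031 0.0248 0.021 0.011 -0.02 0
```

>>> {"method": "servo_tool", "body": {"moves": "-0.0015 -0.004 0.025 0.021 0.011 -0.03 0; -0.0005 -0.004 0.025 0.021 0.011 -0.03 0; 0 0 0 0 0 0 0.2; 0 0 0 0 0 0 0.5; 0 0 0 0 0 0 1; 0 0 0 0 0 0 1; 0 0 0 0 0 0 1"}}

```text
time_s: 12.52
tool_pos: [0.44, -0.1128, 0.0602]
tool_rot: [-179.7, 0.0, 134.0]
force: [-6.3, -8.7, -3.4]
grip_width: 0.0183
```

>>> {"method": "servo_tool", "body": {"moves": "0 0 0 0 0 0 1; 0 0 0 0 0 0 1; 0 0 0 0 0 -0.2 1; 0 0 0 0 0 -0.24 1; 0 0 0 0 0 -0.24 1; 0 0 0 0 0 -0.24 1; 0 0 0 0 0 -0.24 1; 0 0 0 0 0 -0.24 1; 0 0 0 0 0 -0.24 1; 0 0 0 0 0 -0.24 1; 0 0 0 0 0 -0.24 1; 0 0 0 0 0 -0.24 1; 0 0 0 0 0 -0.1 1; 0 0 0 0 0 0 1; 0 0 0 0 0 0 1"}}

```text
time_s: 13.77
tool_pos: [0.4381, -0.1157, 0.0603]
tool_rot: [-179.5, -0.1, -152.8]
force: [0.5, -1.9, -8.1]
grip_width: 0.0136
```

```bash
python3 -c "
from h import *
st(); p,r=pose(env.get_obs());plan(.445,.099,.10,182,g=0,start=(p+[0,0,.04],r))"
```

```text
13.77 tcp [ 438.1 -115.7   60.3] rpy [-1.7945e+02 -1.0000e-01 -1.5276e+02] F [ 0.5 -1.9 -8.1] w 13.6 q7 130.0
6 -0.0174 0.0313 0 -0.003 0 0.147 0; -0.0151 0.0325 0 -0.003 0 0.147 0; -0.0126 0.0335 0 -0.003 0 0.147 0; -0.0101 0.0343 0 -0.003 0 0.147 0; -0.0076 0.035 0 -0.003 0 0.147 0; -0.005 0.0355 0 -0.003 0 0.147 0
```

>>> {"method": "servo_tool", "body": {"moves": "0 0 0 0 0 0 0; 0 0 0 0 0 0 0; 0 0 -0.022 0 0 0 0; 0 0 -0.022 0 0 0 0; -0.0175 0.0315 0 0 0 0.147 0; -0.015 0.0325 0 0 0 0.147 0; -0.0125 0.0335 0 0 0 0.147 0; -0.01 0.0345 0 0 0 0.147 0; -0.0075 0.035 0 0 0 0.147 0; -0.005 0.034 0 0 0 0.1 0; 0 0 0 0 0 0 0; 0 0 0 0 0 0 0"}}

```text
time_s: 14.77
tool_pos: [0.4577, 0.1142, 0.1202]
tool_rot: [179.8, 1.6, -178.5]
force: [-0.4, -0.7, 0.3]
grip_width: 0.0436
```

```bash
python3 -c "
from h import *
st(); c=wsnap('w7'); st(); print(knobs(c)); plan(.445,.109,.060,182.7,0)"
```

```text
14.77 tcp [457.7 114.2 120.2] rpy [ 179.84    1.61 -178.52] F [-0.4 -0.7  0.3] w 43.6 q7 74.0
14.82 tcp [457.8 114.9 120.3] rpy [ 179.77    1.64 -178.51] F [0.1 1.5 0.5] w 43.4 q7 74.0
[(array([247., 191.]), array([445.2, 109.2,  56.9,  11.9,   2.8]))]
2 0.0073 -0.0029 0.03 0.004 0.029 -0.021 0; 0.0069 -0.0028 0.0301 0.004 0.029 -0.021 0
```

>>> {"method": "servo_tool", "body": {"moves": "0.0075 -0.003 0.03 0 0.029 -0.02 0; 0.0065 -0.0035 0.03 0 0.029 -0.02 0; 0 0 0 0 0 0 0.2; 0 0 0 0 0 0 0.5; 0 0 0 0 0 0 1; 0 0 0 0 0 0 1; 0 0 0 0 0 0 1; 0 0 0 0 0 0 1"}}

```text
time_s: 15.48
tool_pos: [0.4505, 0.1087, 0.0664]
tool_rot: [179.3, 0.6, -177.7]
force: [1.7, 4.1, -13.4]
grip_width: 0.0134
```

>>> {"method": "servo_tool", "body": {"moves": "0 0 0 0 0 0 0.4; 0.006 0 0.004 0 0.01 0 0.4; 0 0 0 0 0 0 0.7; 0 0 0 0 0 0 1; 0 0 0 0 0 0 1; 0 0 0 0 0 0 1; 0 0 0 0 0 -0.2 1; 0 0 0 0 0 -0.24 1; 0 0 0 0 0 -0.24 1; 0 0 0 0 0 -0.24 1; 0 0 0 0 0 -0.24 1; 0 0 0 0 0 -0.24 1; 0 0 0 0 0 -0.24 1; 0 0 0 0 0 -0.24 1; 0 0 0 0 0 -0.24 1; 0 0 0 0 0 0 1; 0 0 0 0 0 0 1"}}

```text
time_s: 16.9
tool_pos: [0.4452, 0.1096, 0.065]
tool_rot: [179.9, 1.1, -114.7]
force: [1.0, 0.1, -1.1]
grip_width: 0.014
```

```bash
python3 -c "
from h import *
st(); p,r=pose(env.get_obs());plan(.440,-.108,.10,115,g=0,start=(p+[0,0,.04],r),smax=.03)"
```

```text
16.9 tcp [445.2 109.6  65. ] rpy [ 179.92    1.07 -114.7 ] F [ 1.   0.1 -1.1] w 14.0 q7 140.2
19 0.0105 -0.0045 0 0.002 0.001 0.239 0; 0.0099 -0.0058 0 0.002 0.001 0.239 0; 0.0091 -0.0069 0 0.002 0.001 0.239 0; 0.0083 -0.0079 0 0.002 0.001 0.239 0; 0.0072 -0.0089 0 0.002 0.001 0.239 0; 0.0061 -0.0097 0 0.002 0.001 0.239 0; 0.0049 -0.0103 0 0.002 0.001 0.239 0; 0.0037 -0.0109 0 0.002 0.001 0.239 0; 0.0023 -0.0112 0 0.002 0.001 0.239 0; 0.001 -0.0114 0 0.002 0.001 0.239 0; 0 -0.0114 0 0.002 0.001 0.239 0; -0.0017 -0.0113 0 0.002 0.001 0.239 0; -0.0031 -0.011 0 0.002 0.001 0.239 0; -0.0044 -0.0106 0 0.002 0.001 0.239 0; -0.0056 -0.01 0 0.002 0.001 0.239 0; -0.0068 -0.0092 0 0.002 0.001 0.239 0; -0.0078 -0.0084 0 0.002 0.001 0.239 0; -0.0088 -0.0074 0 0.002 0.001 0.239 0; -0.0096 -0.0063 0 0.002 0.001 0.239 0
```

>>> {"method": "servo_tool", "body": {"moves": "0 0 0 0 0 0 0; 0 0 0 0 0 0 0; 0 0 -0.025 0 0 0 0; 0 0 -0.025 0 0 0 0; 0.0105 -0.0045 0 0 0 0.24 0; 0.01 -0.006 0 0 0 0.24 0; 0.009 -0.007 0 0 0 0.24 0; 0.0085 -0.008 0 0 0 0.24 0; 0.007 -0.009 0 0 0 0.24 0; 0.006 -0.0095 0 0 0 0.24 0; 0.005 -0.0105 0 0 0 0.24 0; 0.0035 -0.011 0 0 0 0.24 0; 0.0025 -0.011 0 0 0 0.24 0; 0.001 -0.0115 0 0 0 0.24 0; 0 -0.0115 0 0 0 0.24 0; -0.0015 -0.0115 0 0 0 0.24 0; -0.003 -0.011 0 0 0 0.24 0; -0.0045 -0.0105 0 0 0 0.24 0; -0.0055 -0.01 0 0 0 0.24 0; -0.007 -0.009 0 0 0 0.24 0"}}

```text
time_s: 18.57
tool_pos: [0.4352, -0.0817, 0.1186]
tool_rot: [178.5, -0.2, 130.2]
force: [0.4, 0.2, -0.3]
grip_width: 0.0434
```

```bash
python3 -c "
from h import *
st(); plan(.440,-.115,.11,30,g=0)"
```

```text
18.57 tcp [435.2 -81.7 118.6] rpy [ 1.7847e+02 -1.5000e-01  1.3023e+02] F [ 0.4  0.2 -0.3] w 43.4 q7 48.1
15 -0.0019 -0.0012 0.0005 0.002 -0.003 0.233 0; -0.002 -0.001 0.0005 0.002 -0.003 0.233 0; -0.0021 -0.0007 0.0005 0.002 -0.003 0.233 0; -0.0022 -0.0005 0.0005 0.002 -0.003 0.233 0; -0.0022 0 0.0006 0.002 -0.003 0.233 0; -0.0023 0 0.0006 0.002 -0.003 0.233 0; -0.0022 0 0.0006 0.002 -0.003 0.233 0; -0.0022 0.0006 0.0006 0.002 -0.003 0.233 0; -0.0021 0.0008 0.0006 0.002 -0.003 0.233 0; -0.002 0.0011 0.0006 0.002 -0.003 0.233 0; -0.0018 0.0013 0.0006 0.002 -0.003 0.233 0; -0.0017 0.0015 0.0006 0.002 -0.003 0.233 0; -0.0015 0.0017 0.0006 0.002 -0.003 0.233 0; -0.0013 0.0018 0.0006 0.002 -0.003 0.233 0; -0.0011 0.002 0.0006 0.002 -0.003 0.233 0
```

>>> {"method": "servo_tool", "body": {"moves": "-0.002 -0.001 0 0 0 0.235 0; -0.002 -0.001 0 0 0 0.235 0; -0.002 -0.001 0 0 0 0.235 0; -0.002 -0.0005 0 0 0 0.235 0; -0.002 0 0.001 0.01 -0.01 0.235 0; -0.002 0 0.001 0.01 -0.01 0.235 0; -0.002 0 0.001 0.01 -0.01 0.235 0; -0.002 0.0005 0.001 0.01 0 0.235 0; -0.002 0.001 0.001 0.01 0 0.235 0; -0.002 0.001 0.001 0 0 0.235 0; -0.002 0.0015 0.001 0 0 0.235 0; -0.0015 0.0015 0.001 0 0 0.235 0; -0.0015 0.0015 0 0 0 0.235 0; -0.0015 0.002 0 0 0 0.2 0; 0 0 0 0 0 0 0; 0 0 0 0 0 0 0"}}

```text
time_s: 19.9
tool_pos: [0.4397, -0.1196, 0.1133]
tool_rot: [-179.8, -0.2, 30.7]
force: [-0.6, -0.1, 0.5]
grip_width: 0.0436
```

```bash
python3 -c "
from h import *
st(); c=wsnap('w8'); st(); print(knobs(c));print(jawline(c)); plan(.440,-.1145,.060,27.2,0)"
```

```text
19.9 tcp [ 439.7 -119.6  113.3] rpy [-179.83   -0.25   30.71] F [-0.6 -0.1  0.5] w 43.6 q7 -47.0
19.95 tcp [ 439.8 -119.6  113.3] rpy [-179.84   -0.25   30.72] F [-0.2 -0.9 -0.3] w 43.4 q7 -46.9
[(array([248., 214.]), array([ 441.4, -115.2,   57.2,   12.6,   30. ]))]
[array([501. , -40.3, 174.4,  17.2, -89.7])]
2 0.0013 -0.0021 0.0267 -0.003 -0.004 0.061 0; 0.0013 -0.0021 0.0267 -0.003 -0.004 0.061 0
```

View pics/w8.png

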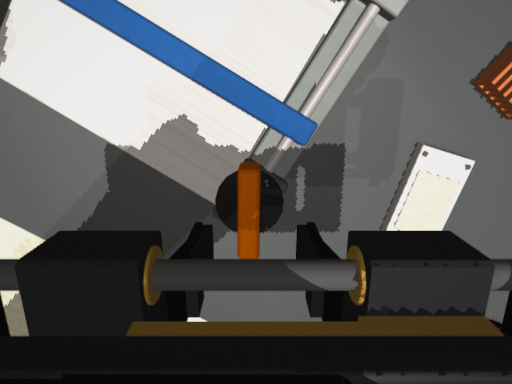

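>>> {"method": "servo_tool", "body": {"moves": "0.002 -0.0015 0.0265 0 0 0.01 0; 0.002 -0.0015 0.0265 0 0 0.01 0; 0 0 0 0 0 0 0.2; 0 0 0 0 0 0 0.5; 0 0 0 0 0 0 1; 0 0 0 0 0 0 1; 0 0 0 0 0 0 1; 0 0 0 0 0 0 1; 0 0 0 0 0 -0.2 1; 0 0 0 0 0 -0.24 1; 0 0 0 0 0 -0.24 1; 0 0 0 0 0 -0.24 1; 0 0 0 0 0 -0.24 1; 0 0 0 0 0 -0.1 1; 0 0 0 0 0 0 1; 0 0 0 0 0 0 1; 0 0 0 0 0 0 0; 0 0 0 0 0 0 0"}}

```text
time_s: 21.45
tool_pos: [0.4416, -0.1118, 0.0653]
tool_rot: [179.9, -0.7, 68.1]
force: [0.8, -0.8, 0.6]
grip_width: 0.0208
```

```bash
python3 -c "
from h import *
st()"
```

```text
21.45 tcp [ 441.6 -111.8   65.3] rpy [179.93  -0.69  68.08] F [ 0.8 -0.8  0.6] w 20.8 q7 -8.6
```

```bash
python3 -c "
from h import *
p,r=pose(env.get_obs());plan(.60,-.355,.22,-5,g=-1,start=(p+[0,0,.04],r),smax=.032)"
```

```text
11 -0.015 0.0216 -0.0106 -0.001 -0.002 0.232 -1; -0.0124 0.0232 -0.0106 -0.001 -0.002 0.232 -1; -0.0097 0.0245 -0.0105 -0.001 -0.002 0.232 -1; -0.0068 0.0255 -0.0105 -0.001 -0.002 0.232 -1; -0.0038 0.0261 -0.0105 -0.001 -0.002 0.232 -1; -0.0008 0.0264 -0.0105 -0.001 -0.002 0.232 -1; 0.0023 0.0263 -0.0105 -0.001 -0.002 0.232 -1; 0.0053 0.0258 -0.0104 -0.001 -0.002 0.232 -1; 0.0082 0.0251 -0.0104 -0.001 -0.002 0.232 -1; 0.0111 0.0239 -0.0104 -0.001 -0.002 0.232 -1; 0.0138 0.0225 -0.0104 -0.001 -0.002 0.232 -1
```

>>> {"method": "servo_tool", "body": {"moves": "0 0 -0.02 0 0 0 0; 0 0 -0.02 0 0 0 0; -0.015 0.0215 -0.0105 0 0 0.232 -1; -0.0125 0.023 -0.0105 0 0 0.232 -1; -0.0095 0.0245 -0.0105 0 0 0.232 -1; -0.007 0.0255 -0.0105 0 0 0.232 -1; -0.004 0.026 -0.0105 0 0 0.232 -1; -0.001 0.0265 -0.0105 0 0 0.232 -1; 0.0025 0.0265 -0.0105 0 0 0.232 -1; 0.0055 0.026 -0.0105 0 0 0.232 -1; 0.008 0.025 -0.0105 0 0 0.232 -1; 0.011 0.024 -0.0105 0 0 0.232 -1; 0.0125 0.018 -0.0105 0 0 0.2 -1; 0 0 0 0 0 0 -1; 0 0 0 0 0 0 -1; 0 0 0 0 0 0 -1"}}

```text
time_s: 22.78
tool_pos: [0.6021, -0.369, 0.2382]
tool_rot: [-180.0, -0.9, -7.7]
force: [-1.1, -0.7, -0.1]
grip_width: 0.0868
```

```bash
cat >> h.py <<'E'
def find(c,names=('green','copper','white'),amin=150,box=(.3,.72,-.46,.15)):
    W=world(c); H=hsv(c).astype(int); h,s,v=H[...,0],H[...,1],H[...,2]
    roi=(W[...,0]>box[0])&(W[...,0]<box[1])&(W[...,1]>box[2])&(W[...,1]<box[3])
    z=W[...,2]
    for n in names:
        if n=='green': m,zt=(h>50)&(h<80)&(s>120)&(v>40),.012
        if n=='copper': m,zt=(h<14)&(s>90)&(v>50),.022
        if n=='white': m,zt=(s<70)&(v>140),.010
        for mm,ce in comps(m&roi&(np.abs(z-zt)<.006),amin): print(n,mm.sum(),ce.round(),rect(topplane(c,mm,zt)))
E
python3 -c "
from h import *
st(); c=wsnap('w9'); st(); find(c)"
```

```text
22.78 tcp [ 602.1 -369.   238.2] rpy [-179.99   -0.93   -7.65] F [-1.1 -0.7 -0.1] w 86.8 q7 -57.9
22.83 tcp [ 602.  -368.3  238. ] rpy [-179.95   -0.92   -7.62] F [-0.  -0.9 -0.5] w 86.8 q7 -57.9
green 1507 [252. 155.] [ 615.6 -367.8   66.2   44.3   -4.5]
green 711 [267. 308.] [ 415.4 -359.1   52.3   45.    11.7]
copper 217 [123. 164.] [ 624.1 -225.1   58.9    4.9   -9.9]
copper 219 [129. 165.] [ 622.7 -231.1   60.     4.8  -10. ]
copper 210 [134. 165.] [ 621.9 -237.3   60.     4.8   -9.9]
copper 206 [140. 166.] [ 620.5 -243.3   58.9    4.7   -9.9]
copper 204 [145. 165.] [ 619.7 -249.3   59.     4.5  -10.4]
copper 200 [151. 166.] [ 618.9 -255.6   59.     4.6  -10.4]
copper 193 [157. 167.] [ 617.5 -261.6   60.1    4.3   -9.6]
white 242 [123. 104.] [ 6.895e+02 -2.357e+02  6.210e+01  6.100e+00  1.000e-01]
white 202 [250. 130.] [ 642.5 -370.1   34.9    7.    85.2]
white 237 [ 26. 187.] [ 612.1 -102.4   65.8    5.5   88.5]
white 1943 [270. 232.] [ 517.2 -377.2   73.3   44.   -17.2]
white 485 [ 17. 223.] [573.6 -75.5  40.3  22.9  82.4]
```

View pics/w9.png

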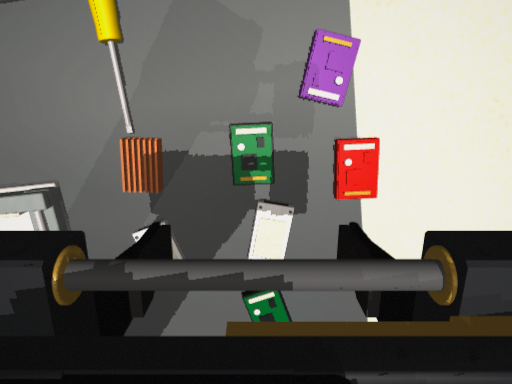

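```bash
python3 -c "
from h import *
t=plan(.614,-.3675,.05,-4.5,smax=.036);plan(.614,-.3675,.0135,-4.5,start=t)"
```

```text
6 0.0015 0 0.0314 0 -0.005 -0.018 -1; 0.0015 0 0.0314 0 -0.005 -0.018 -1; 0.0016 0 0.0314 0 -0.005 -0.018 -1; 0.0017 0 0.0314 0 -0.005 -0.018 -1; 0.0018 0 0.0314 0 -0.005 -0.018 -1; 0.0019 0 0.0313 0 -0.005 -0.018 -1
1 0 0 0.0365 0 0 0 -1
```

>>> {"method": "servo_tool", "body": {"moves": "0.0015 0 0.0315 0 -0.005 -0.018 -1; 0.0015 0 0.0315 0 -0.005 -0.018 -1; 0.0015 0 0.0315 0 -0.005 -0.018 -1; 0.0015 0 0.0315 0 -0.005 -0.018 -1; 0.0015 0 0.0315 0 -0.005 -0.018 -1; 0.002 0 0.026 0 -0.005 -0.018 -1; 0 0 0 0 0 0 -1; 0 0 0 0 0 0 -1; 0 0 0 0 0 0 -1"}}

```text
time_s: 23.58
tool_pos: [0.614, -0.3571, 0.0515]
tool_rot: [-179.5, -0.3, -3.5]
force: [-0.1, -0.4, 0.6]
grip_width: 0.087
```

```bash
python3 -c "
from h import *
st(); plan(.614,-.3675,.0135,-4.5)"
```

```text
23.58 tcp [ 614.  -357.1   51.5] rpy [-179.46   -0.29   -3.47] F [-0.1 -0.4  0.6] w 87.0 q7 -52.0
1 0 0.0108 0.0379 -0.019 -0.01 0.036 -1
```

>>> {"method": "servo_tool", "body": {"moves": "0 0.01 0.018 -0.019 -0.01 0.036 -1; 0 0 0.016 0 0 0 -1; 0 0 0 0 0 0 -1; 0 0 0 0 0 0 -1"}}

```text
time_s: 23.92
tool_pos: [0.6179, -0.3677, 0.0252]
tool_rot: [179.8, -0.7, -4.4]
force: [-0.5, 0.8, 0.1]
grip_width: 0.0869
```

```bash
python3 -c "
from h import *
st(); plan(.614,-.3675,.0135,-4.5)"
```

```text
23.92 tcp [ 617.9 -367.7   25.2] rpy [179.83  -0.66  -4.39] F [-0.5  0.8  0.1] w 86.9 q7 -52.0
1 -0.004 0 0.0116 0.006 -0.023 0.004 -1
```

>>> {"method": "servo_tool", "body": {"moves": "-0.004 0 0.013 0.006 -0.023 0 -1; 0 0 0 0 0 0 -1; 0 0 0 0 0 0 0; 0 0 0 0 0 0 1; 0 0 0 0 0 0 1; 0 0 0 0 0 0 1; 0 0 0 0 0 0 1; 0 0 0 0 0 0 1", "squeeze": 30}}

```text
time_s: 24.58
tool_pos: [0.616, -0.3678, 0.0159]
tool_rot: [180.0, -0.3, -4.3]
force: [-0.4, -1.2, 0.2]
grip_width: 0.0551
```

```bash
python3 -c "
from h import *
st()"
```

```text
24.58 tcp [ 616.  -367.8   15.9] rpy [179.96  -0.29  -4.31] F [-0.4 -1.2  0.2] w 55.1 q7 -51.7
```

>>> {"method": "servo_tool", "body": {"moves": "0 0 0.003 0 0 0 0.2; 0 0 0 0 0 0 1; 0 0 0 0 0 0 1; 0 0 0 0 0 0 1; 0 0 0 0 0 0 1; 0 0 -0.015 0 0 0 1; 0 0 -0.02 0 0 0 1; 0 0 -0.02 0 0 0 1; 0 0 0 0 0 0 1; 0 0 0 0 0 0 1", "squeeze": 30}}

```text
time_s: 25.42
tool_pos: [0.6146, -0.3672, 0.0709]
tool_rot: [-180.0, -0.1, -4.3]
force: [0.3, 0.8, -0.7]
grip_width: 0.0479
```

```bash
python3 -c "
from h import *
st(); c=wsnap('w10')"
```

```text
25.42 tcp [ 614.6 -367.2   70.9] rpy [-1.7998e+02 -1.2000e-01 -4.3300e+00] F [ 0.3  0.8 -0.7] w 47.9 q7 -52.9
```

View pics/w10.png

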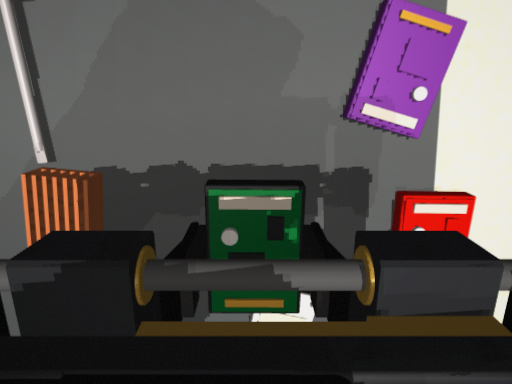

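```bash
python3 -c "
from h import *
c=load('w10')
m=np.zeros(c['range_z'].shape,bool); m[188,255]=1; m[300,255]=1
P=topplane(c,m,.069); print(P); o=env.get_obs(); p,r=pose(o)
print(r.inv().apply(P-p)); W=world(c); print(W[200,255],W[188,255])
# fixed jaw / pads positions from w2 w8: holder frame estimate
L=np.array([445.3,109.7]); Rk=np.array([441,-115]); d=L-Rk; yaw=np.degrees(np.arctan2(-d[0],d[1])); print('yaw',yaw,np.hypot(*d))
a=np.radians(yaw); ex=np.array([np.cos(a),np.sin(a)]); print('origin',(L+Rk)/2+95*ex)
c=load('w2'); W=world(c)
H=hsv(c)
m=(np.abs(W[...,2]-.036)<.003)&(W[...,0]>.58)&(W[...,0]<.68)&(np.abs(W[...,1])<.14)
for mm,ce in comps(m,100): print('fixedbar',ce,rect(topplane(c,mm,.036)))
"
```

```text
[[ 0.64745699 -0.37034211  0.069     ]
 [ 0.58733582 -0.36581384  0.069     ]]
[[ 0.03245758  0.00031373  0.00248196]
 [-0.02783354  0.00033769  0.0022801 ]]
[ 0.64236683 -0.36995671  0.07157471] [ 0.64722176 -0.37032505  0.06814754]
yaw -1.0963141248842432 224.74113998109024
origin [538.13260978  -4.46764674]
fixedbar [345.7410875 174.1307166] [599.8   8.7 220.3  24.2  88.5]
```

```bash
python3 -c "
from h import *
plan(.550,.041,.11,-1.1,g=1,smax=.036)"
```

```text
12 -0.008 -0.0335 -0.0033 0 -0.001 -0.009 1; -0.0078 -0.0336 -0.0033 0 -0.001 -0.009 1; -0.0077 -0.0336 -0.0032 0 -0.001 -0.009 1; -0.0075 -0.0336 -0.0032 0 -0.001 -0.009 1; -0.0073 -0.0337 -0.0032 0 -0.001 -0.009 1; -0.0072 -0.0337 -0.0032 0 -0.001 -0.009 1; -0.007 -0.0338 -0.0032 0 -0.001 -0.009 1; -0.0069 -0.0338 -0.0032 0 -0.001 -0.009 1; -0.0067 -0.0338 -0.0032 0 -0.001 -0.009 1; -0.0066 -0.0338 -0.0032 0 -0.001 -0.009 1; -0.0064 -0.0339 -0.0032 0 -0.001 -0.009 1; -0.0062 -0.0339 -0.0032 0 -0.001 -0.009 1
```

>>> {"method": "servo_tool", "body": {"moves": "-0.003 -0.015 -0.01 0 0 -0.009 1; -0.006 -0.025 -0.008 0 0 -0.009 1; -0.0075 -0.0335 -0.003 0 0 -0.009 1; -0.0075 -0.0335 -0.003 0 0 -0.009 1; -0.0075 -0.0335 -0.003 0 0 -0.009 1; -0.007 -0.0335 -0.003 0 0 -0.009 1; -0.007 -0.0335 -0.003 0 0 -0.009 1; -0.007 -0.034 -0.003 0 0 -0.009 1; -0.007 -0.034 -0.003 0 0 -0.009 1; -0.0065 -0.034 -0.003 0 0 -0.009 1; -0.0065 -0.034 0 0 0 -0.009 1; -0.0065 -0.034 0 0 0 -0.009 1; -0.003 -0.015 0 0 0 0 1; -0.001 -0.006 0 0 0 0 1; 0 0 0 0 0 0 1; 0 0 0 0 0 0 1; 0 0 0 0 0 0 1"}}

```text
time_s: 26.88
tool_pos: [0.538, 0.0497, 0.1003]
tool_rot: [179.7, 1.0, -1.3]
force: [-0.2, -0.8, -0.7]
grip_width: 0.0475
```

```bash
python3 -c "
from h import *
st(); c=wsnap('w11'); plan(.550,.0415,.05,-1.1,g=1)"
```

```text
26.88 tcp [538.   49.7 100.3] rpy [179.7    0.95  -1.34] F [-0.2 -0.8 -0.7] w 47.5 q7 -94.4
2 0.0065 0.0035 0.0251 0.006 0.017 -0.005 1; 0.0063 0.0035 0.0251 0.006 0.017 -0.005 1
```

View pics/w11.png

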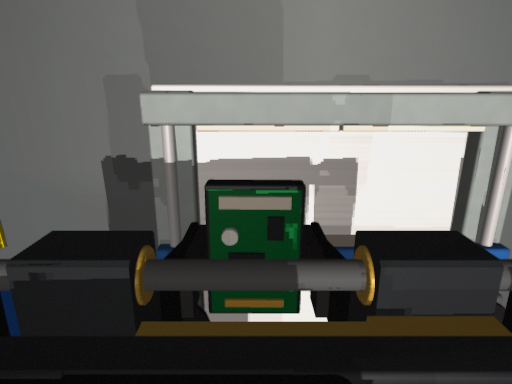

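```bash
python3 -c "
from h import *
c=load('w11')
m=np.zeros(c['range_z'].shape,bool)
for u,v in [(205,130),(340,130),(475,131),(205,122),(475,122),(196,180),(455,220)]: m[v,u]=1
for z in (.033,.036): print(z,np.round(topplane(c,m,z)*1000,1)); 
W=world(c)
for u,v in [(205,130),(340,130),(475,131),(205,122),(475,122),(196,180),(455,220)]: print(u,v,W[v,u].round(4))
"
```

```text
0.033 [[596.   78.9  33. ]
 [592.  -92.7  33. ]
 [591.   79.2  33. ]
 [589.   -7.   33. ]
 [586.3 -93.6  33. ]
 [558.2  87.4  33. ]
 [525.1 -89.9  33. ]]
0.036 [[596.3  78.5  36. ]
 [592.3 -90.7  36. ]
 [591.4  78.8  36. ]
 [589.3  -6.2  36. ]
 [586.7 -91.7  36. ]
 [559.   86.8  36. ]
 [526.3 -88.   36. ]]
205 130 [0.5909 0.0793 0.0322]
340 130 [ 0.5861 -0.0128  0.0102]
475 131 [ 0.5861 -0.0946  0.0316]
205 122 [0.5964 0.0784 0.0364]
475 122 [ 0.5923 -0.0907  0.0361]
196 180 [0.5536 0.0905 0.016 ]
455 220 [ 0.5165 -0.1029  0.0126]
```

>>> {"method": "servo_tool", "body": {"moves": "0.0065 0.0045 0.0225 0.006 0.017 0 1; 0.0065 0.004 0.0225 0.006 0.017 0 1; 0 0 0 0 0 0 1; 0 0 0 0 0 0 1; 0 0 0 0 0 0 1"}}

```text
time_s: 27.35
tool_pos: [0.5527, 0.031, 0.0557]
tool_rot: [179.9, -0.2, -2.1]
force: [-1.1, 0.3, -0.4]
grip_width: 0.048
```

```bash
python3 -c "
from h import *
st(); plan(.550,.0410,.0245,-1.3,g=1)"
```

```text
27.35 tcp [552.7  31.   55.7] rpy [179.87  -0.2   -2.13] F [-1.1  0.3 -0.4] w 48.0 q7 -91.1
1 -0.0032 -0.01 0.0311 0.004 -0.007 -0.029 1
```

>>> {"method": "servo_tool", "body": {"moves": "-0.003 -0.01 0.012 0.004 -0.007 -0.029 1; 0 0 0.01 0 0 0 1; 0 0 0 0 0 0 1; 0 0 0 0 0 0 1; 0 0 0 0 0 0 1"}}

```text
time_s: 27.77
tool_pos: [0.5513, 0.0426, 0.0344]
tool_rot: [-179.9, -0.2, -1.2]
force: [0.8, -1.3, -2.0]
grip_width: 0.0476
```

```bash
python3 -c "
from h import *
st(); plan(.550,.0410,.0245,-1.3,g=1)"
```

```text
27.77 tcp [551.3  42.6  34.4] rpy [-1.7991e+02 -1.7000e-01 -1.2200e+00] F [ 0.8 -1.3 -2. ] w 47.6 q7 -90.5
1 -0.0013 0.0016 0.0099 -0.003 -0.006 0.003 1
```

>>> {"method": "servo_tool", "body": {"moves": "-0.001 0.0015 0.008 0 -0.006 0 1; 0 0 0.002 0 0 0 1; 0 0 0 0 0 0 1; 0 0 0 0 0 0 1"}}

```text
time_s: 28.1
tool_pos: [0.5507, 0.0415, 0.0241]
tool_rot: [-179.9, -0.0, -1.2]
force: [0.2, -0.6, -0.9]
grip_width: 0.0477
```

```bash
python3 -c "
from h import *
p,r=pose(env.get_obs());plan(.405,-.345,.22,11,g=-1,start=(p+[0,0,.08],r),smax=.036)"
```

```text
12 -0.0115 0.0324 -0.0097 0 0 -0.035 -1; -0.012 0.0322 -0.0097 0 0 -0.035 -1; -0.0126 0.032 -0.0097 0 0 -0.035 -1; -0.0132 0.0318 -0.0097 0 0 -0.035 -1; -0.0137 0.0315 -0.0097 0 0 -0.035 -1; -0.0143 0.0313 -0.0097 0 0 -0.035 -1; -0.0149 0.031 -0.0097 0 0 -0.035 -1; -0.0154 0.0308 -0.0097 0 0 -0.035 -1; -0.0159 0.0305 -0.0097 0 0 -0.035 -1; -0.0165 0.0302 -0.0097 0 0 -0.035 -1; -0.017 0.0299 -0.0097 0 0 -0.035 -1; -0.0175 0.0296 -0.0097 0 0 -0.035 -1
```

>>> {"method": "servo_tool", "body": {"moves": "0 0 0 0 0 0 -0.35; 0 0 0 0 0 0 -0.35; 0 0 0 0 0 0 -0.35; 0 0 -0.02 0 0 0 -0.35; 0 0 -0.03 0 0 0 -0.35; 0 0 -0.03 0 0 0 -0.35; 0 0 0 0 0 0 -0.35; 0 0 0 0 0 0 -0.35"}}

```text
time_s: 28.77
tool_pos: [0.5505, 0.0408, 0.1074]
tool_rot: [-179.9, 0.0, -1.2]
force: [-0.9, -0.1, -0.5]
grip_width: 0.0585
```

```bash
python3 -c "
from h import *
st(); wsnap('w12')"
```

```text
28.77 tcp [550.5  40.8 107.4] rpy [-179.93    0.     -1.22] F [-0.9 -0.1 -0.5] w 58.5 q7 -92.7
```

View pics/w12.png

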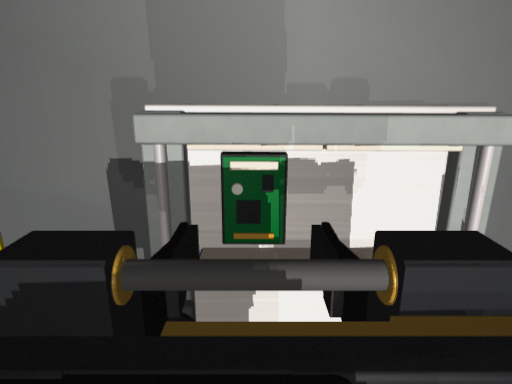

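>>> {"method": "servo_tool", "body": {"moves": "-0.006 0.016 -0.01 0 0 -0.03 -1; -0.01 0.026 -0.01 0 0 -0.035 -1; -0.0125 0.032 -0.01 0 0 -0.035 -1; -0.013 0.032 -0.01 0 0 -0.035 -1; -0.0135 0.0315 -0.01 0 0 -0.035 -1; -0.0145 0.0315 -0.01 0 0 -0.035 -1; -0.015 0.031 -0.01 0 0 -0.035 -1; -0.0155 0.031 -0.01 0 0 -0.035 -1; -0.016 0.0305 -0.01 0 0 -0.035 -1; -0.0165 0.03 -0.01 0 0 -0.035 -1; -0.017 0.03 -0.01 0 0 -0.035 -1; -0.0175 0.0295 -0.005 0 0 -0.035 -1; -0.011 0.02 0 0 0 0 -1; -0.005 0.009 0 0 0 0 -1; 0 0 0 0 0 0 -1; 0 0 0 0 0 0 -1; 0 0 0 0 0 0 -1; 0 0 0 0 0 0 -1"}}

```text
time_s: 30.32
tool_pos: [0.392, -0.3688, 0.2133]
tool_rot: [-179.7, 0.9, 11.6]
force: [0.1, 1.0, 0.4]
grip_width: 0.0873
```

```bash
python3 -c "
from h import *
st(); c=wsnap('w13'); st(); find(c)"
```

```text
30.32 tcp [ 392.  -368.8  213.3] rpy [-179.66    0.88   11.64] F [0.1 1.  0.4] w 87.3 q7 -33.3
30.37 tcp [ 392.2 -368.4  213.2] rpy [-179.64    0.88   11.68] F [ 0.1  0.7 -0.1] w 87.0 q7 -33.3
green 1749 [251. 149.] [ 408.2 -360.3   66.7   43.6   12.4]
white 3065 [149.  33.] [ 496.3 -243.2   61.4   43.4   13.8]
white 3881 [289.  44.] [ 514.1 -376.5   79.7   43.4  -17.2]
white 231 [250. 122.] [ 434.6 -354.7   35.2    6.1  -78.3]
```

View pics/w13.png

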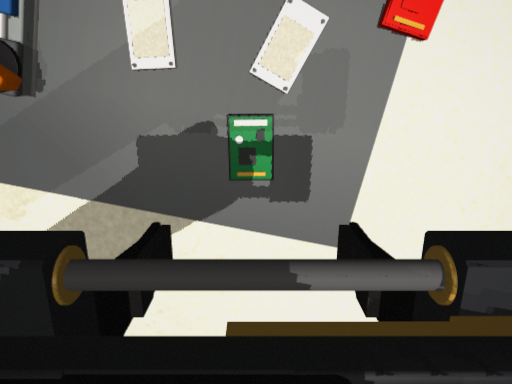

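```bash
python3 -c "
from h import *
plan(.408,-.3603,.05,12,smax=.036)"
```

```text
5 0.0039 -0.0007 0.0326 -0.003 0.006 -0.002 -1; 0.0038 -0.0008 0.0326 -0.003 0.006 -0.002 -1; 0.0037 -0.0008 0.0326 -0.003 0.006 -0.002 -1; 0.0036 -0.0009 0.0326 -0.003 0.006 -0.002 -1; 0.0035 -0.0009 0.0326 -0.003 0.006 -0.002 -1
```

>>> {"method": "servo_tool", "body": {"moves": "0.004 -0.001 0.03 -0.003 0.006 0 -1; 0.004 -0.001 0.0325 -0.003 0.006 0 -1; 0.0035 -0.001 0.0325 -0.003 0.006 0 -1; 0.0035 -0.001 0.0325 -0.003 0.006 0 -1; 0.0035 -0.001 0.02 -0.003 0.006 0 -1; 0 0 0.01 0 0 0 -1; 0 0 0 0 0 0 -1; 0 0 0 0 0 0 -1; 0 0 0 0 0 0 -1"}}

```text
time_s: 31.12
tool_pos: [0.4177, -0.35, 0.0514]
tool_rot: [180.0, -0.5, 12.7]
force: [0.3, -0.3, 0.2]
grip_width: 0.0871
```

```bash
python3 -c "
from h import *
st(); plan(.408,-.3603,.0135,12)"
```

```text
31.12 tcp [ 417.7 -350.    51.4] rpy [179.97  -0.47  12.73] F [ 0.3 -0.3  0.2] w 87.1 q7 -26.7
2 -0.006 0.0039 0.0189 0 -0.008 0.013 -1; -0.0059 0.004 0.0189 0 -0.008 0.013 -1
```

>>> {"method": "servo_tool", "body": {"moves": "-0.006 0.005 0.012 0 -0.008 0.013 -1; -0.004 0.0035 0.012 0 -0.008 0.013 -1; 0 0 0 0 0 0 -1; 0 0 0 0 0 0 -1; 0 0 0 0 0 0 -1"}}

```text
time_s: 31.53
tool_pos: [0.4117, -0.3643, 0.0294]
tool_rot: [179.7, -0.3, 11.9]
force: [-0.9, 1.0, -0.1]
grip_width: 0.0873
```

```bash
python3 -c "
from h import *
st(); plan(.408,-.3603,.0135,12)"
```

```text
31.53 tcp [ 411.7 -364.3   29.4] rpy [179.67  -0.34  11.86] F [-0.9  1.  -0.1] w 87.3 q7 -24.5
1 -0.0029 -0.0048 0.0158 0.011 -0.012 -0.005 -1
```

>>> {"method": "servo_tool", "body": {"moves": "-0.003 -0.0035 0.009 0.011 -0.012 -0.005 -1; 0 0 0.009 0 0 0 -1; 0 0 0 0 0 0 -0.3; 0 0 0 0 0 0 0; 0 0 0 0 0 0 0"}}

```text
time_s: 31.95
tool_pos: [0.4094, -0.362, 0.0115]
tool_rot: [180.0, -0.2, 12.0]
force: [0.2, 0.3, 4.3]
grip_width: 0.0742
```

```bash
python3 -c "
from h import *
st()"
```

```text
31.95 tcp [ 409.4 -362.    11.5] rpy [ 1.7998e+02 -1.7000e-01  1.2010e+01] F [0.2 0.3 4.3] w 74.2 q7 -23.4
```

>>> {"method": "servo_tool", "body": {"moves": "0 0 -0.0015 0 0 0 0.2; 0 0 0 0 0 0 1; 0 0 0 0 0 0 1; 0 0 0 0 0 0 1; 0 0 0 0 0 0 1; 0 0 0 0 0 0 1; 0 0 0 0 0 0 1; 0 0 -0.015 0 0 0 1; 0 0 -0.025 0 0 0 1; 0 0 -0.025 0 0 0 1; 0 0 -0.025 0 0 0 1; 0 0 0 0 0 0 1; 0 0 0 0 0 0 1", "squeeze": 30}}

```text
time_s: 33.03
tool_pos: [0.4064, -0.3595, 0.1019]
tool_rot: [-179.7, 0.2, 12.0]
force: [0.3, 0.6, -1.5]
grip_width: 0.0475
```

```bash
python3 -c "
from h import *
st(); c=wsnap('w14'); plan(.548,-.053,.11,-1.3,g=1,smax=.034)"
```

```text
33.03 tcp [ 406.4 -359.5  101.9] rpy [-179.71    0.23   12.03] F [ 0.3  0.6 -1.5] w 47.5 q7 -28.9
10 0.0202 -0.0271 -0.0008 -0.001 0.001 0.046 1; 0.0196 -0.0275 -0.0008 -0.001 0.001 0.046 1; 0.0189 -0.028 -0.0008 -0.001 0.001 0.046 1; 0.0183 -0.0284 -0.0008 -0.001 0.001 0.046 1; 0.0176 -0.0288 -0.0008 -0.001 0.001 0.046 1; 0.0169 -0.0292 -0.0008 -0.001 0.001 0.046 1; 0.0163 -0.0296 -0.0008 -0.001 0.001 0.046 1; 0.0156 -0.03 -0.0008 -0.001 0.001 0.046 1; 0.0149 -0.0303 -0.0008 -0.001 0.001 0.046 1; 0.0142 -0.0307 -0.0008 -0.001 0.001 0.046 1
```

View pics/w14.png

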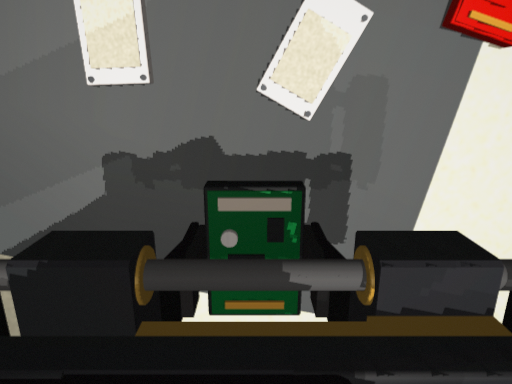

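>>> {"method": "servo_tool", "body": {"moves": "0.01 -0.0135 -0.005 0 0 0.02 1; 0.016 -0.022 -0.001 0 0 0.046 1; 0.02 -0.0275 -0.001 0 0 0.046 1; 0.019 -0.028 -0.001 0 0 0.046 1; 0.0185 -0.0285 -0.001 0 0 0.046 1; 0.0175 -0.029 -0.001 0 0 0.046 1; 0.017 -0.029 -0.001 0 0 0.046 1; 0.0165 -0.0295 -0.001 0 0 0.046 1; 0.0155 -0.03 -0.001 0 0 0.046 1; 0.015 -0.0305 -0.001 0 0 0.046 1; 0.01 -0.022 0 0 0 0.046 1; 0.007 -0.012 0 0 0 0.02 1; 0.002 -0.005 0 0 0 0 1; 0 0 0 0 0 0 1; 0 0 0 0 0 0 1; 0 0 0 0 0 0 1; 0 0 0 0 0 0 1"}}

```text
time_s: 34.5
tool_pos: [0.5555, -0.0247, 0.0932]
tool_rot: [179.9, 2.1, -3.5]
force: [-0.7, -0.5, 0.0]
grip_width: 0.0476
```

```bash
python3 -c "
from h import *
st(); plan(.5475,-.053,.05,-1.3,g=1)"
```

```text
34.5 tcp [555.5 -24.7  93.2] rpy [179.95   2.12  -3.54] F [-0.7 -0.5  0. ] w 47.6 q7 -84.6
2 -0.0023 0.0144 0.0217 0 0.037 -0.039 1; -0.003 0.0143 0.0217 0 0.037 -0.039 1
```

>>> {"method": "servo_tool", "body": {"moves": "-0.0025 0.0145 0 0 0.037 -0.039 1; -0.003 0.01 0 0 0.037 -0.039 1; 0 0 0 0 0 0 1; 0 0 0 0 0 0 1; 0 0 0 0 0 0 1"}}

```text
time_s: 34.92
tool_pos: [0.5465, -0.0554, 0.0936]
tool_rot: [180.0, -0.0, -1.8]
force: [-0.0, 1.2, -0.8]
grip_width: 0.0474
```

```bash
python3 -c "
from h import *
st(); plan(.5475,-.053,.05,-1.3,g=1)"
```

```text
34.92 tcp [546.5 -55.4  93.6] rpy [ 1.7998e+02 -3.0000e-02 -1.7800e+00] F [-0.   1.2 -0.8] w 47.4 q7 -80.4
2 0 -0.0012 0.0218 0 -0.001 -0.008 1; 0.0005 -0.0012 0.0218 0 -0.001 -0.008 1
```

>>> {"method": "servo_tool", "body": {"moves": "0 -0.001 0.02 0 0 -0.008 1; 0.0005 -0.001 0.023 0 0 -0.008 1; 0 0 0 0 0 0 1; 0 0 0 0 0 0 1; 0 0 0 0 0 0 1; 0 0 0 0 0 0 1"}}

```text
time_s: 35.42
tool_pos: [0.5504, -0.0522, 0.0526]
tool_rot: [-180.0, -0.2, -1.4]
force: [1.0, 0.5, -1.1]
grip_width: 0.0475
```

```bash
python3 -c "
from h import *
st(); plan(.5475,-.053,.0240,-1.3,g=1)"
```

```text
35.42 tcp [550.4 -52.2  52.6] rpy [-179.95   -0.25   -1.4 ] F [ 1.   0.5 -1.1] w 47.5 q7 -78.3
1 -0.003 0.0008 0.0286 -0.002 -0.009 -0.003 1
```

>>> {"method": "servo_tool", "body": {"moves": "-0.0035 0.001 0.014 0 -0.009 0 1; 0 0 0.014 0 0 0 1; 0 0 0 0 0 0 1; 0 0 0 0 0 0 1; 0 0 0 0 0 0 1"}}

```text
time_s: 35.83
tool_pos: [0.5489, -0.0529, 0.0256]
tool_rot: [-179.9, -0.3, -1.4]
force: [0.2, -0.1, -1.6]
grip_width: 0.0475
```

>>> {"method": "servo_tool", "body": {"moves": "-0.001 0 0.002 0 0 0 1; 0 0 0 0 0 0 1; 0 0 0 0 0 0 -0.35; 0 0 0 0 0 0 -0.35; 0 0 0 0 0 0 -0.35; 0 0 -0.02 0 0 0 -0.35; 0 0 -0.03 0 0 0 -0.35; 0 0 -0.03 0 0 0 -0.35; 0 0 -0.03 0 0 0 -0.35; 0 0 0 0 0 0 -0.35; 0 0 0 0 0 0 -0.35; 0 0 0 0 0 0 -0.35"}}

```text
time_s: 36.83
tool_pos: [0.5485, -0.0536, 0.1409]
tool_rot: [-179.9, -0.5, -1.4]
force: [-0.0, -0.5, -0.1]
grip_width: 0.0589
```

```bash
python3 -c "
from h import *
st(); c=wsnap('w15')
W=world(c);H=hsv(c).astype(int)
m=(H[...,0]>50)&(H[...,0]<80)&(H[...,1]>120)&(H[...,2]>40)&(abs(W[...,2]-.022)<.006)
for mm,ce in comps(m,150): print(ce,rect(topplane(c,mm,.022)))
p,r=pose(env.get_obs());plan(.441,-.105,.11,70,g=0)"
```

```text
36.83 tcp [548.5 -53.6 140.9] rpy [-179.86   -0.48   -1.42] F [-0.  -0.5 -0.1] w 58.9 q7 -82.0
[141.45886191 189.46248641] [550.2  41.3  65.7  44.6  -1.4]
[255.01062271 189.99010989] [547.9 -53.5  65.6  44.3  -1.4]
11 -0.0096 0.0049 0.0027 0 -0.001 -0.227 0; -0.0101 0.0038 0.0027 0 -0.001 -0.227 0; -0.0105 0.0026 0.0027 0 -0.001 -0.227 0; -0.0107 0.0014 0.0027 0 -0.001 -0.227 0; -0.0108 0 0.0027 0 -0.001 -0.227 0; -0.0108 -0.001 0.0027 0 -0.001 -0.227 0; -0.0106 -0.0022 0.0027 0 -0.001 -0.227 0; -0.0103 -0.0034 0.0027 0 -0.001 -0.227 0; -0.0098 -0.0045 0.0027 0 -0.001 -0.227 0; -0.0092 -0.0056 0.0027 0 -0.001 -0.227 0; -0.0085 -0.0066 0.0027 0 -0.001 -0.227 0
```

View pics/w15.png

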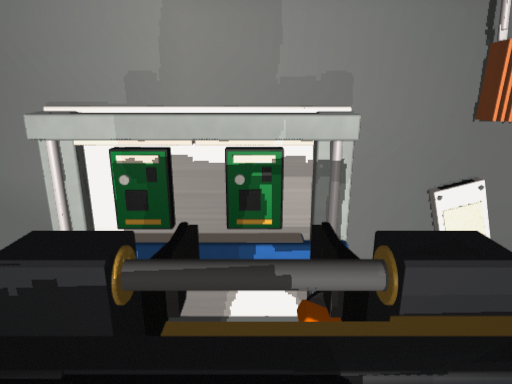

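>>> {"method": "servo_tool", "body": {"moves": "-0.0095 0.005 0.002 0 0 -0.227 0; -0.01 0.004 0.003 0 0 -0.227 0; -0.0105 0.0025 0.003 0 0 -0.227 0; -0.0105 0.0015 0.003 0 0 -0.227 0; -0.011 0 0.003 0 0 -0.227 0; -0.011 -0.001 0.003 0 0 -0.227 0; -0.0105 -0.002 0.003 0 0 -0.227 0; -0.0105 -0.0035 0.003 0 0 -0.227 0; -0.01 -0.0045 0.003 0 0 -0.227 0; -0.007 -0.004 0.002 0 0 -0.227 0; -0.003 -0.002 0.001 0 0 -0.15 0; 0 0 0 0 0 0 0; 0 0 0 0 0 0 0; 0 0 0 0 0 0 0; 0 0 0 0 0 0 0"}}

```text
time_s: 38.13
tool_pos: [0.4342, -0.1045, 0.0925]
tool_rot: [-178.7, 0.5, 71.1]
force: [-0.2, 0.2, -0.0]
grip_width: 0.0436
```

```bash
python3 -c "
from h import *
st(); c=wsnap('w16'); st(); print(knobs(c)); plan(.441,-.115,.08,68.5,0)"
```

```text
38.13 tcp [ 434.2 -104.5   92.5] rpy [-178.69    0.55   71.12] F [-0.2  0.2 -0. ] w 43.6 q7 -8.2
38.18 tcp [ 434.3 -104.4   92.6] rpy [-178.7     0.55   71.14] F [ 0.1  0.2 -0.2] w 43.7 q7 -8.2
[(array([272., 227.]), array([ 445. , -105.1,   37.6,   12.7,   66.1]))]
1 -0.0078 0.01 0.0124 -0.045 0.02 0.092 0
```

>>> {"method": "servo_tool", "body": {"moves": "-0.008 0.008 0 -0.045 0.02 0.08 0; 0 0 0 0 0 0 0; 0 0 0 0 0 0 0; 0 0 0 0 0 0 0"}}

```text
time_s: 38.52
tool_pos: [0.4409, -0.1157, 0.0927]
tool_rot: [179.8, -0.0, 68.5]
force: [0.4, -0.3, 0.4]
grip_width: 0.0431
```

```bash
python3 -c "
from h import *
st(); plan(.441,-.115,.06,68,0)"
```

```text
38.52 tcp [ 440.9 -115.7   92.7] rpy [ 1.798e+02 -4.000e-02  6.850e+01] F [ 0.4 -0.3  0.4] w 43.1 q7 -9.1
1 0.0007 0 0.0327 0.007 -0.001 0.018 0
```

>>> {"method": "servo_tool", "body": {"moves": "0 0 0.015 0 0 0 0; 0 0 0.017 0 0 0 0; 0 0 0 0 0 0 0.2; 0 0 0 0 0 0 0.5; 0 0 0 0 0 0 1; 0 0 0 0 0 0 1; 0 0 0 0 0 0 1; 0 0 0 0 0 0 1", "squeeze": 40}}

```text
time_s: 39.18
tool_pos: [0.4396, -0.1145, 0.0622]
tool_rot: [-179.9, -0.1, 68.4]
force: [-1.7, 0.5, -3.4]
grip_width: 0.0136
```

```bash
python3 -c "
from h import *
st()"
```

```text
39.18 tcp [ 439.6 -114.5   62.2] rpy [-1.7993e+02 -1.4000e-01  6.8430e+01] F [-1.7  0.5 -3.4] w 13.6 q7 -7.1
```

CW by 0.8 rad.

>>> {"method": "servo_tool", "body": {"moves": "0 0 0 0 0 0.2 1; 0 0 0 0 0 0.24 1; 0 0 0 0 0 0.24 1; 0 0 0 0 0 0.24 1; 0 0 0 0 0 0.24 1; 0 0 0 0 0 0.24 1; 0 0 0 0 0 0.2 1; 0 0 0 0 0 0 1; 0 0 0 0 0 0 1; 0 0 0 0 0 0 0; 0 0 0 0 0 0 0; 0 0 -0.02 0 0 0 0; 0 0 -0.025 0 0 0 0; 0 0 0 0 0 0 0; 0 0 0 0 0 0 0"}}

```text
time_s: 40.43
tool_pos: [0.4411, -0.1152, 0.1106]
tool_rot: [179.8, -0.4, 21.5]
force: [-0.2, 1.2, -0.7]
grip_width: 0.0412
```

```bash
python3 -c "
from h import *
st(); plan(.445,.105,.11,66,0,smax=.032)"
```

```text
40.43 tcp [ 441.1 -115.2  110.6] rpy [179.84  -0.37  21.47] F [-0.2  1.2 -0.7] w 41.2 q7 -57.3
7 0.012 -0.0291 0 0.001 -0.001 -0.222 0; 0.0152 -0.0276 0 0.001 -0.001 -0.222 0; 0.0181 -0.0257 0 0.001 -0.001 -0.222 0; 0.0209 -0.0235 0 0.001 -0.001 -0.222 0; 0.0234 -0.0211 0 0.001 -0.001 -0.222 0; 0.0255 -0.0184 0 0.001 -0.001 -0.222 0; 0.0274 -0.0154 0 0.001 -0.001 -0.222 0
```

>>> {"method": "servo_tool", "body": {"moves": "0.006 -0.015 0 0 0 -0.15 0; 0.012 -0.029 0 0 0 -0.222 0; 0.015 -0.0275 0 0 0 -0.222 0; 0.018 -0.0255 0 0 0 -0.222 0; 0.021 -0.0235 0 0 0 -0.222 0; 0.0235 -0.021 0 0 0 -0.222 0; 0.02 -0.014 0 0 0 -0.222 0; 0.011 -0.006 0 0 0 -0.07 0; 0.005 -0.003 0 0 0 0 0; 0 0 0 0 0 0 0; 0 0 0 0 0 0 0; 0 0 0 0 0 0 0; 0 0 0 0 0 0 0"}}

```text
time_s: 41.52
tool_pos: [0.4279, 0.1029, 0.1078]
tool_rot: [179.4, -0.1, 67.5]
force: [-0.2, -0.6, 0.2]
grip_width: 0.0436
```

```bash
python3 -c "
from h import *
st(); c=wsnap('w17'); st(); print(knobs(c)); plan(.445,.1095,.10,65.5,0)"
```

```text
41.52 tcp [427.9 102.9 107.8] rpy [ 1.7943e+02 -6.0000e-02  6.7480e+01] F [-0.2 -0.6  0.2] w 43.6 q7 -40.8
41.57 tcp [427.9 102.6 107.8] rpy [ 1.7943e+02 -6.0000e-02  6.7460e+01] F [ 0.9 -0.5  0.6] w 43.9 q7 -40.8
[(array([277., 200.]), array([446.5, 109.6,  58. ,  12.5,  65.7]))]
1 0.0129 0.0131 0.0079 0.02 -0.002 0.068 0
```

>>> {"method": "servo_tool", "body": {"moves": "0.007 0.007 0.005 0.02 0 0.06 0; 0.006 0.006 0 0 0 0 0; 0 0 0 0 0 0 0; 0 0 0 0 0 0 0; 0 0 0 0 0 0 0"}}

```text
time_s: 41.98
tool_pos: [0.4465, 0.1056, 0.1033]
tool_rot: [180.0, -0.1, 65.3]
force: [-0.5, 0.3, -0.2]
grip_width: 0.0434
```

```bash
python3 -c "
from h import *
st(); plan(.4455,.1095,.06,65.7,0)"
```

```text
41.98 tcp [446.5 105.6 103.3] rpy [ 1.7999e+02 -5.0000e-02  6.5270e+01] F [-0.5  0.3 -0.2] w 43.4 q7 -40.7
2 0.0015 -0.0013 0.0216 0 -0.001 -0.008 0; 0.0016 -0.0013 0.0216 0 -0.001 -0.008 0
```

>>> {"method": "servo_tool", "body": {"moves": "0.003 -0.002 0.02 0 0 0 0; 0 0 0.022 0 0 0 0; 0 0 0 0 0 0 0.2; 0 0 0 0 0 0 0.5; 0 0 0 0 0 0 1; 0 0 0 0 0 0 1; 0 0 0 0 0 0 1; 0 0 0 0 0 0 1"}}

```text
time_s: 42.65
tool_pos: [0.4456, 0.1099, 0.0643]
tool_rot: [180.0, -0.3, 65.3]
force: [-2.1, 0.9, -7.3]
grip_width: 0.0136
```

```bash
python3 -c "
from h import *
st()"
```

```text
42.65 tcp [445.6 109.9  64.3] rpy [180.    -0.27  65.31] F [-2.1  0.9 -7.3] w 13.6 q7 -39.5
```

>>> {"method": "servo_tool", "body": {"moves": "0 0 0 0 0 0.2 1; 0 0 0 0 0 0.24 1; 0 0 0 0 0 0.24 1; 0 0 0 0 0 0.24 1; 0 0 0 0 0 0.24 1; 0 0 0 0 0 0.24 1; 0 0 0 0 0 0.24 1; 0 0 0 0 0 0.24 1; 0 0 0 0 0 0.24 1; 0 0 0 0 0 0.1 1; 0 0 0 0 0 0 1; 0 0 0 0 0 0 1"}}

```text
time_s: 43.65
tool_pos: [0.4463, 0.1086, 0.0643]
tool_rot: [-179.9, -0.5, -0.8]
force: [1.3, 0.8, -4.9]
grip_width: 0.0133
```

```bash
python3 -c "
from h import *
st();p,r=pose(env.get_obs()); plan(.441,-.105,.11,22,0,smax=.032,start=(p+[0,0,.045],r))"
```

```text
43.65 tcp [446.3 108.6  64.3] rpy [-179.94   -0.5    -0.79] F [ 1.3  0.8 -4.9] w 13.3 q7 -105.7
7 0 0.0305 0 0 -0.003 -0.114 0; -0.0021 0.0304 0 0 -0.003 -0.114 0; -0.0038 0.0303 0 0 -0.003 -0.114 0; -0.0055 0.03 0 0 -0.003 -0.114 0; -0.0072 0.0297 0 0 -0.003 -0.114 0; -0.0089 0.0292 0 0 -0.003 -0.114 0; -0.0105 0.0286 0 0 -0.003 -0.114 0
```

>>> {"method": "servo_tool", "body": {"moves": "0 0 0 0 0 0 0; 0 0 0 0 0 0 0; 0 0 -0.02 0 0 0 0; 0 0 -0.025 0 0 0 0; 0 0.015 0 0 0 -0.08 0; 0 0.0295 0 0 0 -0.114 0; -0.002 0.0295 0 0 0 -0.114 0; -0.004 0.03 0 0 0 -0.114 0; -0.0055 0.0295 0 0 0 -0.114 0; -0.007 0.0285 0 0 0 -0.114 0; -0.006 0.022 0 0 0 -0.114 0; -0.004 0.012 0 0 0 -0.02 0; 0 0.004 0 0 0 0 0; 0 0 0 0 0 0 0; 0 0 0 0 0 0 0; 0 0 0 0 0 0 0; 0 0 0 0 0 0 0"}}

```text
time_s: 45.07
tool_pos: [0.462, -0.0998, 0.1206]
tool_rot: [179.7, -1.6, 23.9]
force: [0.0, 0.9, 0.6]
grip_width: 0.0432
```

```bash
python3 -c "
from h import *
st(); c=wsnap('w18'); st(); print(knobs(c)); print(jawline(c)); plan(.441,-.1148,.10,21.7,0)"
```

```text
45.07 tcp [462.  -99.8 120.6] rpy [179.73  -1.58  23.86] F [0.  0.9 0.6] w 43.2 q7 -56.0
45.12 tcp [462.  -99.6 120.5] rpy [179.74  -1.58  23.88] F [-0.7  0.4  0.1] w 43.4 q7 -56.0
[(array([257., 293.]), array([ 414.7, -123.1,   12.2,    3. ,  -66.3])), (array([264., 236.]), array([ 454. , -111.1,   31.7,   12.9,   17. ]))]
[array([507.3, -14.9, 230.3,  17.8,  87.7])]
1 -0.0259 0.0053 0.0198 0.008 -0.055 0.076 0
```

View pics/w18.png

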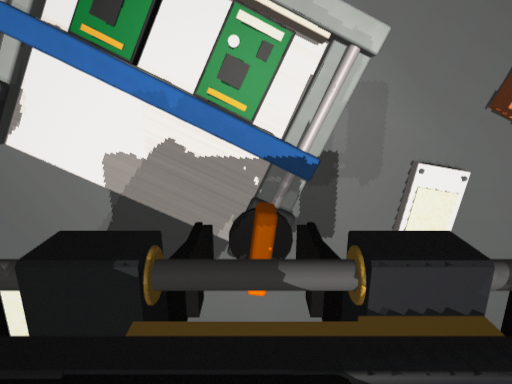

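>>> {"method": "servo_tool", "body": {"moves": "-0.014 0.004 0.005 0 -0.055 0.12 0; -0.009 0 0.005 0 0 0.05 0; 0 0 0 0 0 0 0; 0 0 0 0 0 0 0; 0 0 0 0 0 0 0"}}

```text
time_s: 45.53
tool_pos: [0.4431, -0.1076, 0.11]
tool_rot: [179.8, -0.0, 19.3]
force: [0.5, -0.3, -0.4]
grip_width: 0.0434
```

```bash
python3 -c "
from h import *
st(); c=wsnap('w19'); print(knobs(c)); plan(.441,-.1148,.06,18,0)"
```

```text
45.53 tcp [ 443.1 -107.6  110. ] rpy [ 1.7984e+02 -2.0000e-02  1.9340e+01] F [ 0.5 -0.3 -0.4] w 43.4 q7 -60.5
[(array([264., 221.]), array([ 445.9, -113.8,   48.2,   12.9,   16.6]))]
2 -0.0023 0.003 0.0251 0.003 -0.001 0.024 0; -0.0023 0.003 0.0251 0.003 -0.001 0.024 0
```

>>> {"method": "servo_tool", "body": {"moves": "-0.0025 0.0035 0.025 0 0 0.04 0; -0.0025 0.003 0.025 0 0 0.04 0; 0 0 0 0 0 0 0.2; 0 0 0 0 0 0 0.5; 0 0 0 0 0 0 1; 0 0 0 0 0 0 1; 0 0 0 0 0 0 1; 0 0 0 0 0 0 1"}}

```text
time_s: 46.25
tool_pos: [0.4472, -0.1129, 0.0645]
tool_rot: [179.7, -0.6, 17.5]
force: [1.0, -0.4, -8.2]
grip_width: 0.0137
```

```bash
python3 -c "
from h import *
st()"
```

```text
46.25 tcp [ 447.2 -112.9   64.5] rpy [179.72  -0.61  17.45] F [ 1.  -0.4 -8.2] w 13.7 q7 -57.8
```

>>> {"method": "servo_tool", "body": {"moves": "0 0 0 0 0 0 0.4; -0.007 0.001 0.002 0 0 0 0.4; 0 0 0 0 0 0 0.7; 0 0 0 0 0 0 1; 0 0 0 0 0 0 1; 0 0 0 0 0 0 1; 0 0 0 0 0 0.1 1; 0 0 0 0 0 0.15 1; 0 0 0 0 0 0.15 1; 0 0 0 0 0 0.15 1; 0 0 0 0 0 0.15 1; 0 0 0 0 0 0.1 1; 0 0 0 0 0 0.05 1; 0 0 0 0 0 0 1; 0 0 0 0 0 0 1"}}

```text
time_s: 47.5
tool_pos: [0.441, -0.1156, 0.0638]
tool_rot: [180.0, -0.8, -7.6]
force: [-0.8, 0.4, -0.3]
grip_width: 0.0137
```

```bash
python3 -c "
from h import *
st()"
```

```text
47.5 tcp [ 441.  -115.6   63.8] rpy [180.    -0.77  -7.62] F [-0.8  0.4 -0.3] w 13.7 q7 -82.9
```

>>> {"method": "servo_tool", "body": {"moves": "0 0 0 0 0 0 0; 0 0 0 0 0 0 0; 0 0 -0.02 0 0 0 0; 0 0 -0.03 0 0 0 0; 0.005 -0.01 -0.03 0 0 0 0; 0.01 -0.015 -0.03 0 0 0 0; 0.01 -0.015 -0.03 0 0 0 0; 0.01 -0.015 -0.03 0 0 0 0; 0.01 -0.015 -0.03 0 0 0 0; 0.005 -0.01 -0.02 0 0 0 0; 0 0 0 0 0 0 0; 0 0 0 0 0 0 0; 0 0 0 0 0 0 0; 0 0 0 0 0 0 0"}}

```text
time_s: 48.67
tool_pos: [0.4989, -0.0431, 0.2928]
tool_rot: [179.9, -0.7, -7.8]
force: [-0.1, -0.2, 0.9]
grip_width: 0.0438
```

```bash
cat >> h.py <<'E'
def boards(c):
    W=world(c);H=hsv(c).astype(int)
    m=(H[...,0]>50)&(H[...,0]<80)&(H[...,1]>120)&(H[...,2]>40)&(abs(W[...,2]-.022)<.006)
    for mm,ce in comps(m,150): print('board',ce.round(),rect(topplane(c,mm,.022)))
E
python3 -c "
from h import *
st(); c=wsnap('w20'); st(); print(knobs(c)); print(jawline(c)); boards(c)"
```

```text
48.67 tcp [498.9 -43.1 292.8] rpy [179.94  -0.74  -7.82] F [-0.1 -0.2  0.9] w 43.8 q7 -97.8
48.72 tcp [498.7 -43.2 292.5] rpy [179.93  -0.71  -7.84] F [-0.1 -0.   0.1] w 43.7 q7 -97.8
[(array([322., 206.]), array([ 441.9, -115. ,   58.8,   14. ,   -7.6])), (array([133., 216.]), array([458.8, 106.7,  36.2,  13.9,  -1. ]))]
[array([509.9,  -5.2, 247.1,  17.9,  88.8])]
board [257. 115.] [552.6 -52.9  66.2  44.1  -1.6]
board [181. 124.] [554.3  40.9  66.7  44.5  -1.5]
```

View pics/w20.png

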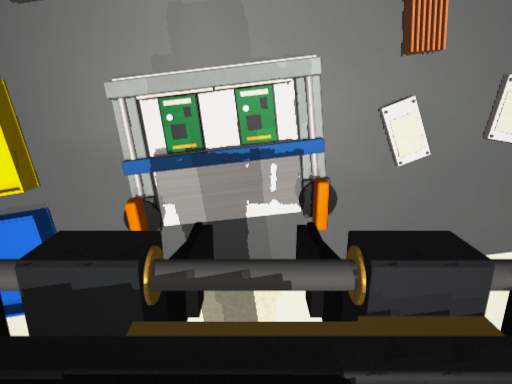

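```bash
python3 -c "
from h import *
plan(.4455,.105,.11,-1,0,smax=.032)"
```

```text
8 -0.0094 -0.0175 0.0227 0 -0.003 -0.03 0; -0.0091 -0.0176 0.0227 0 -0.003 -0.03 0; -0.0088 -0.0177 0.0227 0 -0.003 -0.03 0; -0.0085 -0.0179 0.0227 0 -0.003 -0.03 0; -0.0082 -0.018 0.0227 0 -0.003 -0.03 0; -0.0079 -0.0181 0.0228 0 -0.003 -0.03 0; -0.0076 -0.0182 0.0228 0 -0.003 -0.03 0; -0.0073 -0.0183 0.0228 0 -0.003 -0.03 0
```

>>> {"method": "servo_tool", "body": {"moves": "-0.006 -0.012 0.015 0 0 -0.03 0; -0.009 -0.0175 0.0225 0 0 -0.03 0; -0.009 -0.0175 0.0225 0 0 -0.03 0; -0.0085 -0.018 0.0225 0 0 -0.03 0; -0.008 -0.018 0.0225 0 0 -0.03 0; -0.008 -0.018 0.0225 0 0 -0.03 0; -0.006 -0.016 0.0225 0 0 -0.03 0; -0.003 -0.01 0.015 0 0 -0.03 0; 0 -0.004 0.007 0 0 0 0; 0 0 0 0 0 0 0; 0 0 0 0 0 0 0; 0 0 0 0 0 0 0; 0 0 0 0 0 0 0"}}

```text
time_s: 49.8
tool_pos: [0.4445, 0.0836, 0.1037]
tool_rot: [179.5, 0.0, -1.8]
force: [0.8, -0.1, -0.3]
grip_width: 0.0438
```

```bash
python3 -c "
from h import *
st(); plan(.4455,.1095,.105,-1,0)"
```

```text
49.8 tcp [444.5  83.6 103.7] rpy [ 1.7947e+02  3.0000e-02 -1.7900e+00] F [ 0.8 -0.1 -0.3] w 43.8 q7 -106.2
1 0 -0.0259 -0.0016 0.019 0.001 -0.028 0
```

>>> {"method": "servo_tool", "body": {"moves": "0 -0.013 0 0.019 0 -0.028 0; 0 -0.009 0 0 0 0 0; 0 0 0 0 0 0 0; 0 0 0 0 0 0 0; 0 0 0 0 0 0 0; 0 0 0 0 0 0 0"}}

```text
time_s: 50.3
tool_pos: [0.4486, 0.1076, 0.1071]
tool_rot: [-179.7, -0.3, -1.1]
force: [-0.3, 0.2, -0.0]
grip_width: 0.0432
```

```bash
python3 -c "
from h import *
st(); plan(.4455,.1095,.061,-1,0)"
```

```text
50.3 tcp [448.6 107.6 107.1] rpy [-179.74   -0.34   -1.07] F [-0.3  0.2 -0. ] w 43.2 q7 -107.1
2 -0.0017 -0.0008 0.023 -0.005 -0.006 -0.001 0; -0.0016 -0.0009 0.0231 -0.005 -0.006 -0.001 0
```

>>> {"method": "servo_tool", "body": {"moves": "-0.003 -0.001 0.021 0 0 0 0; -0.001 0 0.022 0 0 0 0; 0 0 0 0 0 0 0.2; 0 0 0 0 0 0 0.5; 0 0 0 0 0 0 1; 0 0 0 0 0 0 1; 0 0 0 0 0 0 1; 0 0 0 0 0 0 1"}}

```text
time_s: 50.97
tool_pos: [0.4477, 0.1086, 0.0671]
tool_rot: [-179.6, -0.7, -1.1]
force: [0.5, 0.9, -7.5]
grip_width: 0.0133
```

```bash
python3 -c "
from h import *
st()"
```

```text
50.97 tcp [447.7 108.6  67.1] rpy [-179.63   -0.65   -1.15] F [ 0.5  0.9 -7.5] w 13.3 q7 -105.6
```

>>> {"method": "servo_tool", "body": {"moves": "0 0 0 0 0 0.1 1; 0 0 0 0 0 0.1 1; 0 0 0 0 0 0.1 1; 0 0 0 0 0 0.1 1; 0 0 0 0 0 0 1; 0 0 0 0 0 0 1; 0 0 0 0 0 0 1"}}

```text
time_s: 51.55
tool_pos: [0.4476, 0.108, 0.067]
tool_rot: [-179.5, -0.7, -12.8]
force: [-0.1, 0.4, -4.4]
grip_width: 0.0138
```

```bash
python3 -c "
from h import *
st()"
```

```text
51.55 tcp [447.6 108.   67. ] rpy [-179.53   -0.67  -12.8 ] F [-0.1  0.4 -4.4] w 13.8 q7 -117.4
```

Exactly as planned. Now the right knob.

```bash
python3 -c "
from h import *
p,r=pose(env.get_obs());plan(.441,-.108,.11,-7.6,0,smax=.03,start=(p+[0,0,.045],r))"
```

```text
8 0.0052 0.0265 0 -0.002 -0.003 -0.023 0; 0.0049 0.0266 0 -0.002 -0.003 -0.023 0; 0.0046 0.0266 0 -0.002 -0.003 -0.023 0; 0.0043 0.0267 0 -0.002 -0.003 -0.023 0; 0.004 0.0267 0 -0.002 -0.003 -0.023 0; 0.0037 0.0268 0 -0.002 -0.003 -0.023 0; 0.0034 0.0268 0 -0.002 -0.003 -0.023 0; 0.0031 0.0268 0 -0.002 -0.003 -0.023 0
```

>>> {"method": "servo_tool", "body": {"moves": "0 0 0 0 0 0 0; 0 0 0 0 0 0 0; 0 0 -0.02 0 0 0 0; 0 0 -0.025 0 0 0 0; 0.003 0.014 0 0 0 -0.02 0; 0.005 0.0265 0 0 0 -0.023 0; 0.0045 0.0265 0 0 0 -0.023 0; 0.0045 0.0265 0 0 0 -0.023 0; 0.004 0.0265 0 0 0 -0.023 0; 0.0035 0.027 0 0 0 -0.023 0; 0.0035 0.027 0 0 0 -0.023 0; 0.002 0.015 0 0 0 -0.02 0; 0 0.007 0 0 0 0 0; 0 0 0 0 0 0 0; 0 0 0 0 0 0 0; 0 0 0 0 0 0 0; 0 0 0 0 0 0 0"}}

```text
time_s: 52.97
tool_pos: [0.448, -0.0944, 0.1206]
tool_rot: [-179.1, -1.5, -6.8]
force: [-0.3, 1.3, -0.6]
grip_width: 0.0433
```

```bash
python3 -c "
from h import *
st(); plan(.4415,-.115,.107,-7.6,0)"
```

```text
52.97 tcp [448.  -94.4 120.6] rpy [-179.06   -1.47   -6.83] F [-0.3  1.3 -0.6] w 43.3 q7 -88.4
1 -0.0044 0.0214 0.0132 -0.033 -0.051 0.027 0
```

>>> {"method": "servo_tool", "body": {"moves": "-0.0045 0.012 0.006 -0.033 -0.051 0.02 0; 0 0.007 0.005 0 0 0 0; 0 0 0 0 0 0 0; 0 0 0 0 0 0 0; 0 0 0 0 0 0 0"}}

```text
time_s: 53.38
tool_pos: [0.4422, -0.1081, 0.1086]
tool_rot: [-179.9, 0.0, -6.9]
force: [-0.2, 0.0, 0.4]
grip_width: 0.0435
```

```bash
python3 -c "
from h import *
st(); plan(.4415,-.115,.061,-7.6,0)"
```

```text
53.38 tcp [ 442.2 -108.1  108.6] rpy [-1.7991e+02  1.0000e-02 -6.9200e+00] F [-0.2  0.   0.4] w 43.5 q7 -86.3
2 0 0.0035 0.0238 -0.002 0 0.012 0; 0 0.0035 0.0238 -0.002 0 0.012 0
```

>>> {"method": "servo_tool", "body": {"moves": "0 0.004 0.023 0 0 0.012 0; -0.001 0.003 0.023 0 0 0.012 0; 0 0 0 0 0 0 0.2; 0 0 0 0 0 0 0.5; 0 0 0 0 0 0 1; 0 0 0 0 0 0 1; 0 0 0 0 0 0 1; 0 0 0 0 0 0 1"}}

```text
time_s: 54.05
tool_pos: [0.4432, -0.1158, 0.0653]
tool_rot: [180.0, -0.4, -7.4]
force: [1.7, -2.8, -11.4]
grip_width: 0.0134
```

```bash
python3 -c "
from h import *
st()"
```

```text
54.05 tcp [ 443.2 -115.8   65.3] rpy [179.96  -0.41  -7.41] F [  1.7  -2.8 -11.4] w 13.4 q7 -82.3
```

>>> {"method": "servo_tool", "body": {"moves": "0 0 0 0 0 0.09 1; 0 0 0 0 0 0.09 1; 0 0 0 0 0 0 1; 0 0 0 0 0 0 1; 0 0 0 0 0 0 1"}}

```text
time_s: 54.47
tool_pos: [0.4431, -0.1161, 0.0653]
tool_rot: [180.0, -0.6, -12.5]
force: [1.8, -0.9, -8.2]
grip_width: 0.0136
```

```bash
python3 -c "
from h import *
st()"
```

```text
54.47 tcp [ 443.1 -116.1   65.3] rpy [179.98  -0.59 -12.54] F [ 1.8 -0.9 -8.2] w 13.6 q7 -87.5
```

>>> {"method": "servo_tool", "body": {"moves": "0 0 0 0 0 0 0; 0 0 0 0 0 0 0; 0 0 -0.02 0 0 0 0; 0 0 -0.03 0 0 0 0; 0 -0.01 -0.03 0 0 0 0; 0 -0.015 -0.03 0 0 0 0; 0 -0.015 -0.03 0 0 0 0; 0 -0.015 -0.03 0 0 0 0; 0 -0.015 -0.03 0 0 0 0; 0 -0.01 -0.02 0 0 0 0; 0 0 0 0 0 0 0; 0 0 0 0 0 0 0; 0 0 0 0 0 0 0; 0 0 0 0 0 0 0; 0 0 0 0 0 0 0"}}

```text
time_s: 55.72
tool_pos: [0.459, -0.0351, 0.3033]
tool_rot: [-179.5, -0.8, -12.7]
force: [-0.3, -0.6, -0.0]
grip_width: 0.0433
```

```bash
python3 -c "
from h import *
st(); c=wsnap('w21'); st(); print(knobs(c)); print(jawline(c)); boards(c)
W=world(c)
m=(np.abs(W[...,2]-.036)<.003)&(W[...,0]>.58)&(W[...,0]<.68)&(np.abs(W[...,1])<.14)
for mm,ce in comps(m,100): print('fixedbar',ce,rect(topplane(c,mm,.036)))
find(c)
"
```

```text
55.72 tcp [459.  -35.1 303.3] rpy [-179.46   -0.85  -12.68] F [-0.3 -0.6 -0. ] w 43.3 q7 -107.1
55.77 tcp [458.8 -35.2 303.1] rpy [-179.47   -0.82  -12.69] F [ 0.9  0.7 -0.2] w 43.4 q7 -107.1
[(array([327., 166.]), array([ 440.9, -115. ,   57.7,   14. ,  -12.7])), (array([143., 199.]), array([446.7, 106.7,  58.8,  13.7, -12.3]))]
[array([510.9,  -5.8, 247.4,  17.2,  88.4])]
board [255.  81.] [553.6 -53.1  66.3  43.7  -1.4]
board [181.  96.] [556.1  40.3  66.4  44.   -1.7]
fixedbar [209.3895048   46.05444691] [599.   -7.9 252.4  24.   88.5]
white 804 [505.  60.] [ 516.4 -356.1   82.1   23.2   -1.6]
white 1167 [283.  74.] [552.8 -90.5  71.9  25.5  -1.5]
white 2298 [407.  85.] [ 505.  -240.    80.1   43.7   13.8]
white 2013 [218.  88.] [554.5  -6.   70.4  45.   -1.7]
white 1019 [153. 101.] [556.8  78.8  70.6  23.3  -1.5]
white 6365 [231. 157.] [458.9  -3.8 193.8  81.2  88.5]
```

View pics/w21.png

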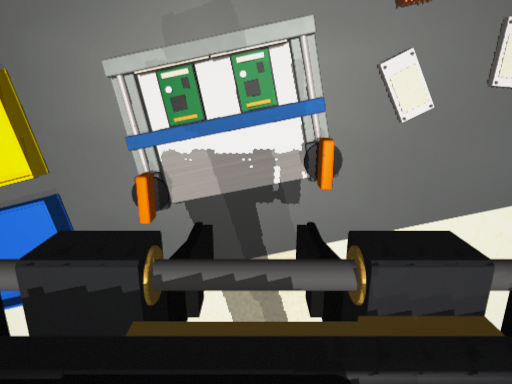

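```bash
python3 -c "
from h import *
plan(.49,-.235,.19,13.8,-1,smax=.034)"
```

```text
7 0.0104 0.027 0.0161 -0.002 -0.005 -0.132 -1; 0.0086 0.0276 0.0161 -0.002 -0.005 -0.132 -1; 0.0068 0.0281 0.0161 -0.002 -0.005 -0.132 -1; 0.005 0.0285 0.0161 -0.002 -0.005 -0.132 -1; 0.0031 0.0288 0.0161 -0.002 -0.005 -0.132 -1; 0.0013 0.0289 0.0161 -0.002 -0.005 -0.132 -1; -0.0006 0.0289 0.0161 -0.002 -0.005 -0.132 -1
```

>>> {"method": "servo_tool", "body": {"moves": "0.005 0.014 0.008 0 0 -0.08 -1; 0.01 0.027 0.016 0 0 -0.132 -1; 0.0085 0.0275 0.016 0 0 -0.132 -1; 0.007 0.028 0.016 0 0 -0.132 -1; 0.005 0.0285 0.016 0 0 -0.132 -1; 0.003 0.0285 0.016 0 0 -0.132 -1; 0.0015 0.02 0.016 0 0 -0.132 -1; 0 0.012 0.008 0 0 -0.05 -1; 0 0 0 0 0 0 -1; 0 0 0 0 0 0 -1; 0 0 0 0 0 0 -1; 0 0 0 0 0 0 -1"}}

```text
time_s: 56.77
tool_pos: [0.4912, -0.2305, 0.1782]
tool_rot: [-179.7, -0.3, 14.8]
force: [0.0, -0.1, -0.3]
grip_width: 0.0869
```

```bash
python3 -c "
from h import *
st(); c=wsnap('w22'); st(); find(c,('white','copper'),box=(.3,.72,-.46,-.14))"
```

```text
56.77 tcp [ 491.2 -230.5  178.2] rpy [-179.74   -0.28   14.78] F [ 0.  -0.1 -0.3] w 86.9 q7 -44.3
56.82 tcp [ 491.4 -230.2  178.4] rpy [-179.73   -0.31   14.82] F [-0.4  0.7 -0.4] w 87.4 q7 -44.3
white 3460 [268. 162.] [ 505.8 -240.6   79.9   43.    13.5]
white 3477 [404. 189.] [ 514.5 -375.8   80.    44.1  -17.1]
copper 193 [311.  37.] [ 624.9 -245.    51.4    3.    -3.3]
copper 201 [318.  39.] [ 625.6 -251.3   53.3    3.1   -3.2]
copper 238 [326.  36.] [ 626.6 -257.5   56.     3.2   -3.3]
copper 158 [338.  25.] [ 632.9 -264.1   46.8    3.4   -3.4]
copper 210 [342.  34.] [ 627.8 -270.    59.9    3.5   -3.4]
copper 255 [349.  37.] [ 627.7 -276.1   60.2    3.6   -3.4]
copper 262 [356.  40.] [ 627.3 -282.1   60.1    3.7   -3.3]
```

View pics/w22.png

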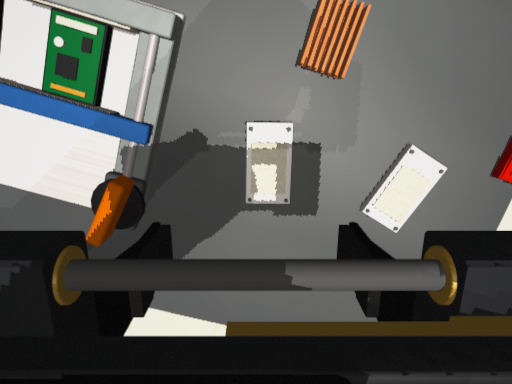

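```bash
python3 -c "
from h import *
plan(.505,-.2405,.045,13.5,-1,smax=.034)"
```

```text
4 0.0025 0.0035 0.0333 -0.002 -0.003 0.012 -1; 0.0025 0.0035 0.0333 -0.002 -0.003 0.012 -1; 0.0026 0.0034 0.0333 -0.002 -0.003 0.012 -1; 0.0026 0.0034 0.0333 -0.002 -0.003 0.012 -1
```

>>> {"method": "servo_tool", "body": {"moves": "0.0025 0.0035 0.02 0 0 0.012 -1; 0.0025 0.003 0.033 0 0 0.012 -1; 0.0025 0.003 0.033 0 0 0.012 -1; 0.002 0.002 0.03 0 0 0.012 -1; 0 0 0.014 0 0 0 -1; 0 0 0 0 0 0 -1; 0 0 0 0 0 0 -1; 0 0 0 0 0 0 -1; 0 0 0 0 0 0 -1"}}

```text
time_s: 57.57
tool_pos: [0.5152, -0.2286, 0.0526]
tool_rot: [-179.6, -1.5, 14.2]
force: [1.0, -0.3, -0.0]
grip_width: 0.0871
```

```bash
python3 -c "
from h import *
st(); plan(.505,-.2405,.013,13.5,-1,smax=.034)"
```

```text
57.57 tcp [ 515.2 -228.6   52.6] rpy [-179.6    -1.51   14.22] F [ 1.  -0.3 -0. ] w 87.1 q7 -36.0
2 -0.0069 0.0047 0.0196 -0.007 -0.026 0.013 -1; -0.0066 0.0046 0.0197 -0.007 -0.026 0.013 -1
```

>>> {"method": "servo_tool", "body": {"moves": "-0.007 0.0055 0.015 -0.007 -0.026 0.013 -1; -0.003 0.0045 0.012 -0.007 -0.026 0.013 -1; 0 0 0 0 0 0 -1; 0 0 0 0 0 0 -1; 0 0 0 0 0 0 -1"}}

```text
time_s: 57.98
tool_pos: [0.5137, -0.2409, 0.0308]
tool_rot: [179.8, -0.6, 13.6]
force: [0.1, 0.2, 0.3]
grip_width: 0.0871
```

```bash
python3 -c "
from h import *
st(); plan(.505,-.2405,.013,13.5,-1,smax=.034)"
```

```text
57.98 tcp [ 513.7 -240.9   30.8] rpy [179.81  -0.6   13.57] F [0.1 0.2 0.3] w 87.1 q7 -34.9
1 -0.0085 -0.0025 0.0177 0.007 -0.021 0.002 -1
```

>>> {"method": "servo_tool", "body": {"moves": "-0.008 -0.001 0.009 0 -0.021 0 -1; 0 0 0.007 0 0 0 -1; 0 0 0 0 0 0 -0.3; 0 0 0 0 0 0 -0.2; 0 0 0 0 0 0 -0.2"}}

```text
time_s: 58.4
tool_pos: [0.5058, -0.2417, 0.0144]
tool_rot: [179.8, -0.1, 13.6]
force: [0.5, 0.3, -0.2]
grip_width: 0.0741
```

```bash
python3 -c "
from h import *
st()"
```

```text
58.4 tcp [ 505.8 -241.7   14.4] rpy [ 1.798e+02 -7.000e-02  1.358e+01] F [ 0.5  0.3 -0.2] w 74.1 q7 -34.1
```

>>> {"method": "servo_tool", "body": {"moves": "0 0 0.001 0 0 0 0.2; 0 0 0 0 0 0 1; 0 0 0 0 0 0 1; 0 0 0 0 0 0 1; 0 0 0 0 0 0 1; 0 0 0 0 0 0 1; 0 0 0 0 0 0 1; 0 0 -0.015 0 0 0 1; 0 0 -0.025 0 0 0 1; 0 0 -0.025 0 0 0 1; 0 0 -0.025 0 0 0 1; 0 0 -0.025 0 0 0 1; 0 0 0 0 0 0 1; 0 0 0 0 0 0 1; 0 0 0 0 0 0 1", "squeeze": 30}}

```text
time_s: 59.65
tool_pos: [0.5044, -0.2425, 0.1384]
tool_rot: [179.8, -0.1, 13.4]
force: [0.4, -0.6, -0.9]
grip_width: 0.0435
```

```bash
python3 -c "
from h import *
st(); wsnap('w23'); plan(.40,.28,.17,2,1,smax=.036)
c,o=snap('scene','scene3'); W=world(c); H=hsv(c).astype(int); h,s=H[...,0],H[...,1]
for n,m in dict(blue=(h>100)&(h<125)&(s>150),yel=(h>22)&(h<34)&(s>150)).items():
    for mm,ce in comps(m&(abs(W[...,2]-.035)<.007)&(W[...,1]>.2),60): print(n,ce.round(),rect(topplane(c,mm,.035)))
"
```

```text
59.65 tcp [ 504.4 -242.5  138.4] rpy [ 1.7982e+02 -6.0000e-02  1.3400e+01] F [ 0.4 -0.6 -0.9] w 43.5 q7 -41.2
15 0.0013 -0.0355 -0.0022 0 0 0.027 1; 0.0009 -0.0355 -0.0022 0 0 0.027 1; 0 -0.0355 -0.0022 0 0 0.027 1; 0 -0.0355 -0.0022 0 0 0.027 1; -0.0006 -0.0355 -0.0022 0 0 0.027 1; -0.001 -0.0355 -0.0022 0 0 0.027 1; -0.0015 -0.0355 -0.0022 0 0 0.027 1; -0.002 -0.0354 -0.0022 0 0 0.027 1; -0.0024 -0.0354 -0.0022 0 0 0.027 1; -0.0029 -0.0354 -0.0022 0 0 0.027 1; -0.0034 -0.0353 -0.0022 0 0 0.027 1; -0.0038 -0.0353 -0.0022 0 0 0.027 1; -0.0043 -0.0352 -0.0022 0 0 0.027 1; -0.0048 -0.0352 -0.0022 0 0 0.027 1; -0.0053 -0.0351 -0.0021 0 0 0.027 1
blue [418. 270.] [399.6 332.6 162.6 144.7 -88.5]
yel [355. 300.] [568.9 337.5 162.5 143.5 -88.5]
```

View pics/w23.png

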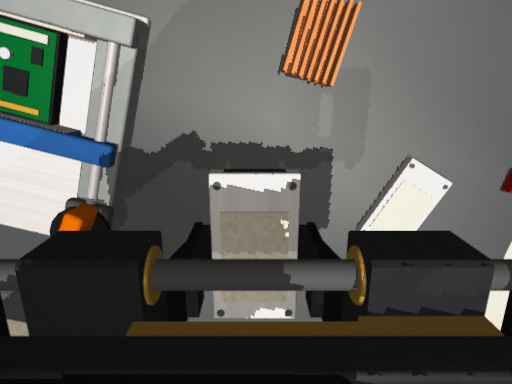

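>>> {"method": "servo_tool", "body": {"moves": "0.001 -0.016 -0.003 0 0 0.02 1; 0.001 -0.026 -0.002 0 0 0.027 1; 0.001 -0.0355 -0.002 0 0 0.027 1; 0 -0.0355 -0.002 0 0 0.027 1; 0 -0.0355 -0.002 0 0 0.027 1; -0.0005 -0.0355 -0.002 0 0 0.027 1; -0.001 -0.0355 -0.002 0 0 0.027 1; -0.0015 -0.0355 -0.002 0 0 0.027 1; -0.002 -0.0355 -0.002 0 0 0.027 1; -0.0025 -0.0355 -0.002 0 0 0.027 1; -0.003 -0.0355 -0.002 0 0 0.027 1; -0.0035 -0.0355 -0.002 0 0 0.027 1; -0.004 -0.0355 -0.002 0 0 0.027 1; -0.0045 -0.035 -0.002 0 0 0.027 1; -0.005 -0.028 0 0 0 0.027 1; -0.005 -0.018 0 0 0 0.01 1; 0 -0.007 0 0 0 0 1; 0 0 0 0 0 0 1; 0 0 0 0 0 0 1; 0 0 0 0 0 0 1"}}

```text
time_s: 61.42
tool_pos: [0.3897, 0.2866, 0.1419]
tool_rot: [178.4, 1.9, 0.6]
force: [0.2, -0.2, -0.9]
grip_width: 0.0437
```

```bash
cat >> h.py <<'E'
def bins(c):
    W=world(c); H=hsv(c).astype(int); h,s=H[...,0],H[...,1]
    for n,m in dict(blue=(h>100)&(h<125)&(s>130),yel=(h>20)&(h<36)&(s>130)).items():
        for mm,ce in comps(m&(abs(W[...,2]-.035)<.006)&(W[...,1]>.2),60): print(n,mm.sum(),ce.round(),rect(topplane(c,mm,.035)))
E
python3 -c "
from h import *
st(); c=wsnap('w24'); st(); bins(c)"
```

```text
61.42 tcp [389.7 286.6 141.9] rpy [178.44   1.93   0.64] F [ 0.2 -0.2 -0.9] w 43.7 q7 -126.9
61.47 tcp [389.8 286.1 141.9] rpy [178.43   1.94   0.59] F [ 0.4 -0.6 -1.6] w 43.8 q7 -126.9
blue 2724 [174. 124.] [410.4 328.  158.7 110.1 -88.5]
yel 2120 [182.  34.] [508.4 331.1 158.8  27.  -89. ]
```

View pics/w24.png

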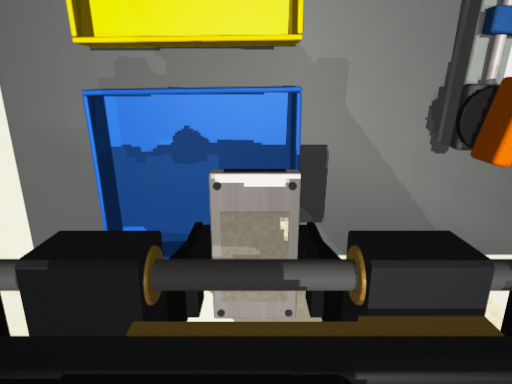

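```bash
python3 -c "
from h import *
plan(.395,.296,.09,1.5,1,smax=.03)"
```

```text
2 0.0035 -0.0056 0.0257 0.027 0.034 -0.015 1; 0.0031 -0.0053 0.0258 0.027 0.034 -0.015 1
```

>>> {"method": "servo_tool", "body": {"moves": "0.0035 -0.006 0.02 0.027 0.034 -0.015 1; 0.003 -0.005 0.025 0.027 0.034 -0.015 1; 0 0 0 0 0 0 1; 0 0 0 0 0 0 1; 0 0 0 0 0 0 1; 0 0 0 0 0 0 1"}}

```text
time_s: 61.97
tool_pos: [0.4, 0.2894, 0.0985]
tool_rot: [-179.9, -0.2, 0.7]
force: [0.2, 0.3, -0.6]
grip_width: 0.0438
```

```bash
python3 -c "
from h import *
st();plan(.395,.296,.05,1.5,1,smax=.03)"
```

```text
61.97 tcp [400.  289.4  98.5] rpy [-1.799e+02 -1.600e-01  7.300e-01] F [ 0.2  0.3 -0.6] w 43.8 q7 -125.2
2 -0.0025 -0.0033 0.0243 -0.002 -0.003 -0.013 1; -0.0025 -0.0033 0.0243 -0.002 -0.003 -0.013 1
```

>>> {"method": "servo_tool", "body": {"moves": "-0.003 -0.004 0.015 0 0 -0.013 1; -0.003 -0.003 0.018 0 0 -0.013 1; 0 0 0.008 0 0 0 1; 0 0 0 0 0 0 1; 0 0 0 0 0 0 1; 0 0 0 0 0 0 1"}}

```text
time_s: 62.47
tool_pos: [0.3991, 0.2981, 0.0635]
tool_rot: [-179.5, -0.6, 1.3]
force: [0.3, 0.0, -1.3]
grip_width: 0.0436
```

```bash
python3 -c "
from h import *
st();plan(.395,.296,.019,1.5,1,smax=.03)"
```

```text
62.47 tcp [399.1 298.1  63.5] rpy [-179.47   -0.57    1.28] F [ 0.3  0.  -1.3] w 43.6 q7 -123.9
2 -0.0023 0.0012 0.0222 -0.009 -0.01 -0.004 1; -0.0022 0.0011 0.0222 -0.009 -0.01 -0.004 1
```

>>> {"method": "servo_tool", "body": {"moves": "-0.003 0.001 0.018 -0.009 -0.01 0 1; -0.002 0.001 0.018 -0.009 -0.01 0 1; 0 0 0 0 0 0 1; 0 0 0 0 0 0 1; 0 0 0 0 0 0 1"}}

```text
time_s: 62.88
tool_pos: [0.3985, 0.2985, 0.0323]
tool_rot: [-179.6, -0.4, 1.2]
force: [-0.7, -0.0, 0.1]
grip_width: 0.0436
```

```bash
python3 -c "
from h import *
st();plan(.395,.296,.019,1.5,1,smax=.03)"
```

```text
62.88 tcp [398.5 298.5  32.3] rpy [-179.62   -0.35    1.19] F [-0.7 -0.   0.1] w 43.6 q7 -122.4
1 -0.0036 0.0026 0.0133 -0.013 -0.012 -0.011 1
```

>>> {"method": "servo_tool", "body": {"moves": "-0.003 0.003 0.007 -0.013 -0.012 -0.01 1; 0 0 0.006 0 0 0 1; 0 0 0 0 0 0 1; 0 0 0 0 0 0 1; 0 0 0 0 0 0 -0.18; 0 0 0 0 0 0 -0.18; 0 0 0 0 0 0 -0.18"}}

```text
time_s: 63.47
tool_pos: [0.3977, 0.2971, 0.0218]
tool_rot: [-179.7, -0.2, 1.5]
force: [0.5, -0.1, -0.8]
grip_width: 0.05
```

```bash
python3 -c "
from h import *
st()"
```

```text
63.47 tcp [397.7 297.1  21.8] rpy [-179.75   -0.23    1.49] F [ 0.5 -0.1 -0.8] w 50.0 q7 -121.5
```

>>> {"method": "servo_tool", "body": {"moves": "0 0 -0.02 0 0 0 -0.18; 0 0 -0.03 0 0 0 -0.18; 0 0 -0.035 0 0 0 -0.18; 0 0 -0.035 0 0 0 -0.18; 0 0 -0.02 0 0 0 -0.18; 0 0 0 0 0 0 -0.18; 0 0 0 0 0 0 -0.18; 0 0 0 0 0 0 -0.18"}}

```text
time_s: 64.13
tool_pos: [0.3969, 0.2958, 0.1683]
tool_rot: [-179.8, -0.2, 1.4]
force: [-0.9, 0.1, 0.5]
grip_width: 0.051
```

```bash
python3 -c "
from h import *
st();c=wsnap('w25');bins(c);find(c,('white',),box=(.3,.6,.2,.45)); plan(.50,-.34,.19,-17,-1,smax=.040)"
```

```text
64.13 tcp [396.9 295.8 168.3] rpy [-179.78   -0.21    1.44] F [-0.9  0.1  0.5] w 51.0 q7 -127.5
blue 2873 [219. 163.] [396.2 327.9 159.  137.7 -88.6]
blue 74 [157. 254.] [328.4 384.4  14.8   5.1 -88.4]
yel 1907 [208.  48.] [518.3 331.5 159.   45.  -88.6]
white 3688 [254. 176.] [396.3 296.4  79.7  44.2   1.5]
17 0.0051 0.0375 -0.0014 0 0 0.038 -1; 0.0059 0.0374 -0.0014 0 0 0.038 -1; 0.0066 0.0373 -0.0014 0 0 0.038 -1; 0.0073 0.0372 -0.0014 0 0 0.038 -1; 0.008 0.037 -0.0014 0 0 0.038 -1; 0.0087 0.0369 -0.0014 0 0 0.038 -1; 0.0094 0.0367 -0.0014 0 0 0.038 -1; 0.0101 0.0365 -0.0014 0 0 0.038 -1; 0.0107 0.0363 -0.0014 0 0 0.038 -1; 0.0114 0.0361 -0.0013 0 0 0.038 -1; 0.0121 0.0359 -0.0013 0 0 0.038 -1; 0.0128 0.0357 -0.0013 0 0 0.038 -1; 0.0135 0.0354 -0.0013 0 0 0.038 -1; 0.0141 0.0351 -0.0013 0 0 0.038 -1; 0.0148 0.0349 -0.0013 0 0 0.038 -1; 0.0154 0.0346 -0.0013 0 0 0.038 -1; 0.0161 0.0343 -0.0013 0 0 0.038 -1
```

View pics/w25.png

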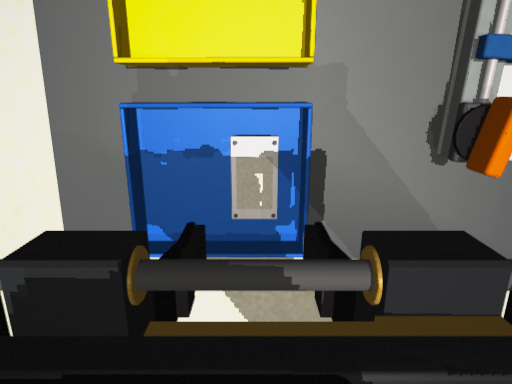

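>>> {"method": "servo_tool", "body": {"moves": "0.002 0.018 -0.003 0 0 0.02 -1; 0.004 0.03 -0.002 0 0 0.038 -1; 0.0055 0.0375 -0.0015 0 0 0.038 -1; 0.006 0.0375 -0.0015 0 0 0.038 -1; 0.0065 0.037 -0.0015 0 0 0.038 -1; 0.0075 0.037 -0.0015 0 0 0.038 -1; 0.008 0.037 -0.0015 0 0 0.038 -1; 0.0085 0.037 -0.0015 0 0 0.038 -1; 0.0095 0.0365 -0.0015 0 0 0.038 -1; 0.01 0.0365 -0.0015 0 0 0.038 -1; 0.0105 0.0365 -0.0015 0 0 0.038 -1; 0.0115 0.036 -0.0015 0 0 0.038 -1; 0.012 0.036 -0.0015 0 0 0.038 -1; 0.013 0.0355 -0.0015 0 0 0.038 -1; 0.0135 0.0355 -0.0015 0 0 0.038 -1; 0.014 0.035 0 0 0 0.038 -1; 0.013 0.032 0 0 0 0.038 -1; 0.01 0.024 0 0 0 0.02 -1; 0.005 0.014 0 0 0 0 -1; 0 0.005 0 0 0 0 -1"}}

```text
time_s: 65.85
tool_pos: [0.4539, -0.3976, 0.1703]
tool_rot: [178.8, 2.0, -18.1]
force: [-0.3, -0.2, 0.1]
grip_width: 0.0871
```

>>> {"method": "servo_tool", "body": {"moves": "0 0 0 0 0 0 -1; 0 0 0 0 0 0 -1; 0 0 0 0 0 0 -1; 0 0 0 0 0 0 -1"}}

```text
time_s: 66.18
tool_pos: [0.4494, -0.3969, 0.1674]
tool_rot: [178.9, 2.4, -18.4]
force: [0.1, -0.2, 0.1]
grip_width: 0.087
```

```bash
python3 -c "
from h import *
st();c=wsnap('w26');st();find(c,('white','copper'),box=(.3,.72,-.46,-.14))"
```

```text
66.18 tcp [ 449.4 -396.9  167.4] rpy [178.93   2.36 -18.41] F [ 0.1 -0.2  0.1] w 87.0 q7 -52.0
66.23 tcp [ 449.7 -396.6  167.4] rpy [178.94   2.36 -18.38] F [ 0.4  0.6 -0. ] w 86.9 q7 -51.9
white 4438 [206. 107.] [ 514.6 -376.7   79.7   43.4  -17.2]
copper 2566 [25. 30.] [ 619.3 -265.5   43.8   42.9   -4.3]
```

View pics/w26.png

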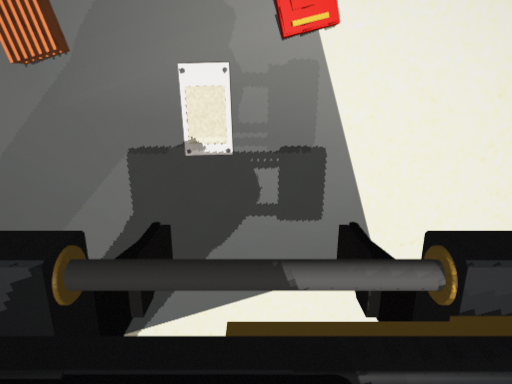

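```bash
python3 -c "
from h import *
plan(.514,-.3765,.07,-17.2,-1,smax=.03)"
```

```text
4 0.0147 -0.0103 0.0236 0.009 0.021 -0.01 -1; 0.0145 -0.0101 0.0238 0.009 0.021 -0.01 -1; 0.0143 -0.0099 0.024 0.009 0.021 -0.01 -1; 0.0141 -0.0097 0.0242 0.009 0.021 -0.01 -1
```

>>> {"method": "servo_tool", "body": {"moves": "0.0075 -0.005 0.012 0.009 0.021 -0.01 -1; 0.0145 -0.01 0.024 0.009 0.021 -0.01 -1; 0.0145 -0.01 0.024 0.009 0.021 -0.01 -1; 0.0125 -0.009 0.024 0.009 0.021 -0.01 -1; 0.006 -0.004 0.012 0 0 0 -1; 0 0 0 0 0 0 -1; 0 0 0 0 0 0 -1; 0 0 0 0 0 0 -1; 0 0 0 0 0 0 -1"}}

```text
time_s: 66.98
tool_pos: [0.5208, -0.3686, 0.0665]
tool_rot: [-179.6, -0.6, -16.5]
force: [-0.4, 0.4, -0.2]
grip_width: 0.0871
```

```bash
python3 -c "
from h import *
st();plan(.514,-.3765,.03,-17.2,-1,smax=.03)"
```

```text
66.98 tcp [ 520.8 -368.6   66.5] rpy [-179.6    -0.61  -16.5 ] F [-0.4  0.4 -0.2] w 87.1 q7 -50.3
2 -0.0023 0.0049 0.0182 -0.007 -0.011 0.012 -1; -0.0022 0.0048 0.0182 -0.007 -0.011 0.012 -1
```

>>> {"method": "servo_tool", "body": {"moves": "-0.003 0.005 0.018 -0.007 -0.011 0.012 -1; -0.003 0.004 0.018 -0.007 -0.011 0.012 -1; 0 0 0 0 0 0 -1; 0 0 0 0 0 0 -1; 0 0 0 0 0 0 -1"}}

```text
time_s: 67.4
tool_pos: [0.5113, -0.3791, 0.0306]
tool_rot: [179.9, -0.2, -17.5]
force: [0.2, -0.4, 0.1]
grip_width: 0.087
```

```bash
python3 -c "
from h import *
st();plan(.514,-.3765,.0135,-17.2,-1,smax=.03)"
```

```text
67.4 tcp [ 511.3 -379.1   30.6] rpy [179.87  -0.18 -17.47] F [ 0.2 -0.4  0.1] w 87.0 q7 -49.0
1 0.0017 -0.0034 0.0171 0.004 -0.006 -0.009 -1
```

>>> {"method": "servo_tool", "body": {"moves": "0.002 -0.003 0.009 0 -0.006 -0.009 -1; 0 0 0.0075 0 0 0 -1; 0 0 0 0 0 0 -0.2; 0 0 0 0 0 0 -0.2; 0 0 0 0 0 0 -0.2"}}

```text
time_s: 67.82
tool_pos: [0.5149, -0.3771, 0.013]
tool_rot: [179.9, -0.0, -17.2]
force: [0.8, 0.1, 0.1]
grip_width: 0.0743
```

```bash
python3 -c "
from h import *
st()"
```

```text
67.82 tcp [ 514.9 -377.1   13. ] rpy [ 1.7987e+02 -5.0000e-02 -1.7190e+01] F [0.8 0.1 0.1] w 74.3 q7 -48.5
```

>>> {"method": "servo_tool", "body": {"moves": "0 0 0 0 0 0 0.2; 0 0 0 0 0 0 1; 0 0 0 0 0 0 1; 0 0 0 0 0 0 1; 0 0 0 0 0 0 1; 0 0 0 0 0 0 1; 0 0 0 0 0 0 1; 0 0 -0.015 0 0 0 1; 0 0 -0.025 0 0 0 1; 0 0 -0.025 0 0 0 1; 0 0 -0.025 0 0 0 1; 0 0 -0.025 0 0 0 1; 0 0 -0.01 0 0 0 1; 0 0 0 0 0 0 1; 0 0 0 0 0 0 1; 0 0 0 0 0 0 1", "squeeze": 30}}

```text
time_s: 69.15
tool_pos: [0.5133, -0.3767, 0.1475]
tool_rot: [179.9, 0.0, -17.3]
force: [-0.1, -1.1, -0.6]
grip_width: 0.0437
```

```bash
python3 -c "
from h import *
st();wsnap('w27');plan(.396,.33,.17,1.5,1,smax=.040)"
```

```text
69.15 tcp [ 513.3 -376.7  147.5] rpy [179.91   0.   -17.3 ] F [-0.1 -1.1 -0.6] w 43.7 q7 -53.4
18 -0.0179 -0.0355 -0.0013 0 0 -0.036 1; -0.0172 -0.0359 -0.0013 0 0 -0.036 1; -0.0166 -0.0362 -0.0013 0 0 -0.036 1; -0.0159 -0.0365 -0.0013 0 0 -0.036 1; -0.0152 -0.0367 -0.0013 0 0 -0.036 1; -0.0146 -0.037 -0.0013 0 0 -0.036 1; -0.0139 -0.0373 -0.0013 0 0 -0.036 1; -0.0132 -0.0375 -0.0013 0 0 -0.036 1; -0.0125 -0.0378 -0.0013 0 0 -0.036 1; -0.0118 -0.038 -0.0013 0 0 -0.036 1; -0.0111 -0.0382 -0.0013 0 0 -0.036 1; -0.0104 -0.0384 -0.0013 0 0 -0.036 1; -0.0097 -0.0386 -0.0013 0 0 -0.036 1; -0.009 -0.0387 -0.0013 0 0 -0.036 1; -0.0083 -0.0389 -0.0013 0 0 -0.036 1; -0.0076 -0.039 -0.0013 0 0 -0.036 1; -0.0069 -0.0392 -0.0013 0 0 -0.036 1; -0.0062 -0.0393 -0.0013 0 0 -0.036 1
```

View pics/w27.png

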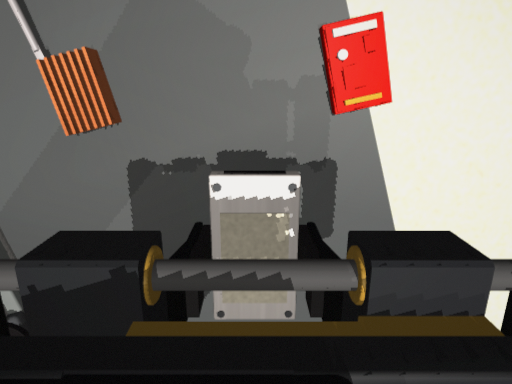

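>>> {"method": "servo_tool", "body": {"moves": "-0.009 -0.018 -0.004 0 0 -0.02 1; -0.014 -0.029 -0.003 0 0 -0.036 1; -0.017 -0.036 -0.001 0 0 -0.036 1; -0.0165 -0.036 -0.001 0 0 -0.036 1; -0.016 -0.0365 -0.001 0 0 -0.036 1; -0.015 -0.0365 -0.001 0 0 -0.036 1; -0.0145 -0.037 -0.001 0 0 -0.036 1; -0.014 -0.0375 -0.001 0 0 -0.036 1; -0.013 -0.0375 -0.001 0 0 -0.036 1; -0.0125 -0.038 -0.001 0 0 -0.036 1; -0.012 -0.038 -0.001 0 0 -0.036 1; -0.011 -0.038 -0.001 0 0 -0.036 1; -0.0105 -0.0385 -0.001 0 0 -0.036 1; -0.0095 -0.0385 -0.001 0 0 -0.036 1; -0.009 -0.0385 -0.001 0 0 -0.036 1; -0.008 -0.039 -0.001 0 0 -0.036 1; -0.0075 -0.035 -0.001 0 0 -0.036 1; -0.004 -0.025 0 0 0 -0.036 1; -0.002 -0.012 0 0 0 0 1; 0 -0.005 0 0 0 0 1"}}

```text
time_s: 70.87
tool_pos: [0.368, 0.3244, 0.1404]
tool_rot: [179.1, 2.3, 1.8]
force: [-0.1, -0.5, -0.4]
grip_width: 0.0435
```

>>> {"method": "servo_tool", "body": {"moves": "0 0 0 0 0 0 1; 0 0 0 0 0 0 1; 0 0 0 0 0 0 1; 0 0 0 0 0 0 1"}}

```text
time_s: 71.2
tool_pos: [0.3687, 0.3191, 0.1382]
tool_rot: [178.7, 2.4, 1.4]
force: [0.4, 0.5, -0.7]
grip_width: 0.0435
```

```bash
python3 -c "
from h import *
st();wsnap('w28');plan(.396,.362,.12,1.5,1,smax=.030)"
```

```text
71.2 tcp [368.7 319.1 138.2] rpy [178.71   2.41   1.42] F [ 0.4  0.5 -0.7] w 43.5 q7 -128.7
2 0.0144 -0.0214 0.0081 0.022 0.042 -0.001 1; 0.0143 -0.0213 0.0086 0.022 0.042 -0.001 1
```

View pics/w28.png

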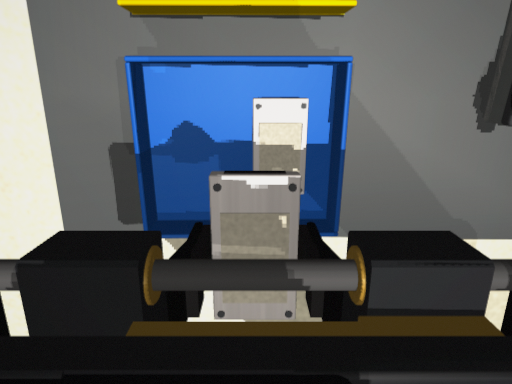

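>>> {"method": "servo_tool", "body": {"moves": "0.009 -0.012 0.008 0.022 0.042 0 1; 0.0145 -0.021 0.008 0.022 0.042 0 1; 0.004 -0.007 0.004 0 0 0 1; 0 0 0 0 0 0 1; 0 0 0 0 0 0 1; 0 0 0 0 0 0 1; 0 0 0 0 0 0 1"}}

```text
time_s: 71.83
tool_pos: [0.3985, 0.3529, 0.1185]
tool_rot: [-179.9, 0.0, 0.7]
force: [0.4, 0.8, -0.6]
grip_width: 0.0438
```

```bash
python3 -c "
from h import *
st();plan(.396,.362,.06,1.5,1,smax=.030)"
```

```text
71.83 tcp [398.5 352.9 118.5] rpy [-1.7995e+02  5.0000e-02  7.2000e-01] F [ 0.4  0.8 -0.6] w 43.8 q7 -127.5
2 -0.0012 -0.0045 0.0292 -0.001 0.001 -0.014 1; -0.0011 -0.0046 0.0292 -0.001 0.001 -0.014 1
```

>>> {"method": "servo_tool", "body": {"moves": "-0.002 -0.005 0.02 0 0 -0.014 1; -0.002 -0.005 0.025 0 0 -0.014 1; 0 0 0.01 0 0 0 1; 0 0 0 0 0 0 1; 0 0 0 0 0 0 1; 0 0 0 0 0 0 1"}}

```text
time_s: 72.33
tool_pos: [0.3954, 0.3614, 0.0658]
tool_rot: [-179.7, -0.0, 1.3]
force: [0.5, 0.2, -1.4]
grip_width: 0.0437
```

```bash
python3 -c "
from h import *
st();plan(.396,.361,.035,1.5,1,smax=.030)"
```

```text
72.33 tcp [395.4 361.4  65.8] rpy [-179.72   -0.      1.35] F [ 0.5  0.2 -1.4] w 43.7 q7 -125.0
2 0 0 0.0154 -0.005 0 -0.003 1; 0 0 0.0154 -0.005 0 -0.003 1
```

>>> {"method": "servo_tool", "body": {"moves": "0 0 0.016 0 0 0 1; 0 0 0.018 0 0 0 1; 0 0 0 0 0 0 1; 0 0 0 0 0 0 1; 0 0 0 0 0 0 1"}}

```text
time_s: 72.75
tool_pos: [0.3991, 0.3637, 0.0376]
tool_rot: [-179.3, -0.3, 1.2]
force: [0.1, -0.7, -1.2]
grip_width: 0.0436
```

```bash
python3 -c "
from h import *
st();plan(.396,.361,.0195,1.5,1,smax=.030)"
```

```text
72.75 tcp [399.1 363.7  37.6] rpy [-179.28   -0.31    1.24] F [ 0.1 -0.7 -1.2] w 43.6 q7 -123.3
1 -0.0033 0.0028 0.018 -0.025 -0.011 -0.009 1
```

>>> {"method": "servo_tool", "body": {"moves": "-0.003 0.003 0.009 -0.025 -0.011 -0.009 1; 0 0 0.008 0 0 0 1; 0 0 0 0 0 0 1; 0 0 0 0 0 0 1"}}

```text
time_s: 73.08
tool_pos: [0.3976, 0.3622, 0.0223]
tool_rot: [-179.8, -0.1, 1.5]
force: [0.1, 0.3, -1.4]
grip_width: 0.0438
```

```bash
python3 -c "
from h import *
st()"
```

```text
73.08 tcp [397.6 362.2  22.3] rpy [-1.7981e+02 -1.5000e-01  1.5300e+00] F [ 0.1  0.3 -1.4] w 43.8 q7 -122.6
```

>>> {"method": "servo_tool", "body": {"moves": "0 0 0.003 0 0 0 1; 0 0 0 0 0 0 1; 0 0 0 0 0 0 -0.18; 0 0 0 0 0 0 -0.18; 0 0 0 0 0 0 -0.18; 0 0 -0.02 0 0 0 -0.18; 0 0 -0.03 0 0 0 -0.18; 0 0 -0.035 0 0 0 -0.18; 0 0 -0.035 0 0 0 -0.18; 0 0 -0.02 0 0 0 -0.18; 0 0 0 0 0 0 -0.18; 0 0 0 0 0 0 -0.18; 0 0 0 0 0 0 -0.18"}}

```text
time_s: 74.17
tool_pos: [0.3977, 0.3613, 0.1659]
tool_rot: [-179.8, -0.2, 1.4]
force: [-0.3, 0.7, -0.2]
grip_width: 0.0515
```

```bash
python3 -c "
from h import *
st();c=wsnap('w29');find(c,('white',),box=(.3,.6,.2,.45)); plan(.60,-.23,.19,-4,-1,smax=.040)"
```

```text
74.17 tcp [397.7 361.3 165.9] rpy [-1.798e+02 -1.600e-01  1.450e+00] F [-0.3  0.7 -0.2] w 51.5 q7 -129.1
white 3787 [254. 178.] [396.  362.2  80.3  44.7   1.5]
white 2415 [329. 178.] [396.3 295.8  79.4  44.2   1.5]
16 0.0117 0.0372 -0.0016 0 0 0.012 -1; 0.0119 0.0372 -0.0016 0 0 0.012 -1; 0.0122 0.0371 -0.0016 0 0 0.012 -1; 0.0124 0.037 -0.0016 0 0 0.012 -1; 0.0126 0.0369 -0.0016 0 0 0.012 -1; 0.0128 0.0369 -0.0016 0 0 0.012 -1; 0.013 0.0368 -0.0016 0 0 0.012 -1; 0.0133 0.0367 -0.0016 0 0 0.012 -1; 0.0135 0.0366 -0.0016 0 0 0.012 -1; 0.0137 0.0366 -0.0016 0 0 0.012 -1; 0.0139 0.0365 -0.0016 0 0 0.012 -1; 0.0141 0.0364 -0.0016 0 0 0.012 -1; 0.0143 0.0363 -0.0016 0 0 0.012 -1; 0.0146 0.0362 -0.0016 0 0 0.012 -1; 0.0148 0.0361 -0.0016 0 0 0.012 -1; 0.015 0.036 -0.0015 0 0 0.012 -1
```

View pics/w29.png

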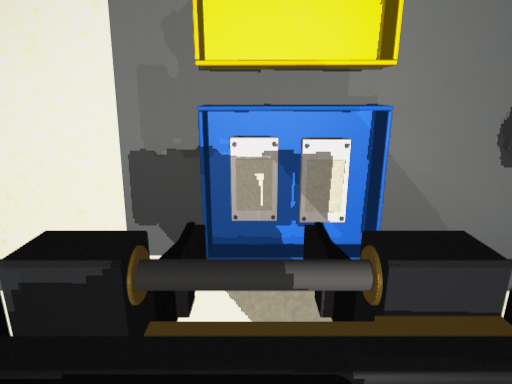

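Both drives lie flat in the blue bin. Now the sink.

>>> {"method": "servo_tool", "body": {"moves": "0.006 0.018 -0.003 0 0 0.012 -1; 0.009 0.03 -0.002 0 0 0.012 -1; 0.012 0.037 -0.0015 0 0 0.012 -1; 0.012 0.037 -0.0015 0 0 0.012 -1; 0.0125 0.037 -0.0015 0 0 0.012 -1; 0.0125 0.037 -0.0015 0 0 0.012 -1; 0.013 0.037 -0.0015 0 0 0.012 -1; 0.013 0.037 -0.0015 0 0 0.012 -1; 0.0135 0.0365 -0.0015 0 0 0.012 -1; 0.0135 0.0365 -0.0015 0 0 0.012 -1; 0.0135 0.0365 -0.0015 0 0 0.012 -1; 0.014 0.0365 -0.0015 0 0 0.012 -1; 0.014 0.0365 -0.0015 0 0 0.012 -1; 0.0145 0.036 0 0 0 0.012 -1; 0.014 0.032 0 0 0 0.012 -1; 0.01 0.022 0 0 0 0 -1; 0.005 0.012 0 0 0 0 -1; 0 0.003 0 0 0 0 -1; 0 0 0 0 0 0 -1; 0 0 0 0 0 0 -1"}}

```text
time_s: 75.88
tool_pos: [0.5722, -0.2436, 0.1634]
tool_rot: [178.8, 2.3, -4.3]
force: [-0.3, -0.8, 1.5]
grip_width: 0.0869
```

>>> {"method": "servo_tool", "body": {"moves": "0 0 0 0 0 0 -1; 0 0 0 0 0 0 -1; 0 0 0 0 0 0 -1"}}

```text
time_s: 76.13
tool_pos: [0.5713, -0.2397, 0.1624]
tool_rot: [179.0, 2.4, -4.1]
force: [0.5, -0.2, -0.6]
grip_width: 0.0869
```

```bash
cat >> h.py <<'E'
def sink(c):
    W=world(c);H=hsv(c).astype(int)
    m=(H[...,0]<16)&(H[...,1]>90)&(H[...,2]>30)&(W[...,2]>.016)&(W[...,2]<.030)
    m=cv2.morphologyEx(m.astype(np.uint8),cv2.MORPH_CLOSE,np.ones((7,7)))>0
    for mm,ce in comps(m,400): print('sink',mm.sum(),ce.round(),rect(topplane(c,mm,.022)))
E
python3 -c "
from h import *
st();c=wsnap('w30');st();sink(c)"
```

```text
76.13 tcp [ 571.3 -239.7  162.4] rpy [179.     2.38  -4.1 ] F [ 0.5 -0.2 -0.6] w 86.9 q7 -57.2
76.18 tcp [ 571.5 -239.4  162.4] rpy [179.01   2.37  -4.07] F [0.8 0.1 0.3] w 86.8 q7 -57.2
sink 991 [285. 118.] [ 628.5 -264.6   59.4   38.8   -3.8]
```

View pics/w30.png

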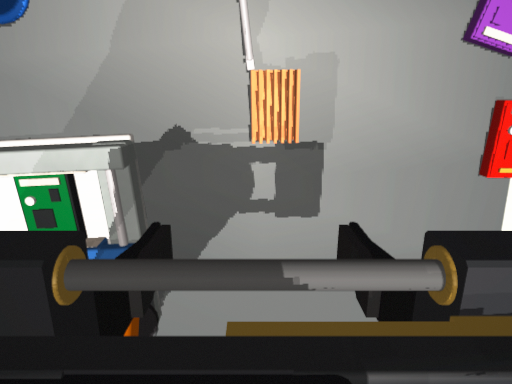

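```bash
python3 -c "
from h import *
plan(.624,-.2645,.07,-3.8,-1,smax=.030)"
```

```text
4 0.0145 0.0049 0.0226 0.009 0.021 -0.002 -1; 0.0142 0.0051 0.0227 0.009 0.021 -0.002 -1; 0.014 0.0052 0.0229 0.009 0.021 -0.002 -1; 0.0137 0.0053 0.023 0.009 0.021 -0.002 -1
```

>>> {"method": "servo_tool", "body": {"moves": "0.0075 0.003 0.012 0.009 0.021 0 -1; 0.014 0.005 0.0225 0.009 0.021 0 -1; 0.014 0.005 0.0225 0.009 0.021 0 -1; 0.01 0.005 0.0225 0.009 0.021 0 -1; 0.003 0.003 0.012 0 0 0 -1; 0 0 0 0 0 0 -1; 0 0 0 0 0 0 -1; 0 0 0 0 0 0 -1; 0 0 0 0 0 0 -1"}}

```text
time_s: 76.93
tool_pos: [0.6229, -0.2598, 0.0653]
tool_rot: [-179.6, -0.5, -3.5]
force: [-0.1, -0.1, 0.3]
grip_width: 0.087
```

```bash
python3 -c "
from h import *
st();plan(.624,-.2645,.05,-3.8,-1,smax=.030)"
```

```text
76.93 tcp [ 622.9 -259.8   65.3] rpy [-179.65   -0.52   -3.55] F [-0.1 -0.1  0.3] w 87.0 q7 -51.4
1 0.0012 0.0047 0.0153 -0.012 -0.018 0.009 -1
```

>>> {"method": "servo_tool", "body": {"moves": "0 0.003 0.015 -0.012 -0.018 0 -1; 0 0 0.015 0 0 0 -1; 0 0 0 0 0 0 -1; 0 0 0 0 0 0 -1; 0 0 0 0 0 0 -1"}}

```text
time_s: 77.35
tool_pos: [0.6243, -0.2623, 0.0352]
tool_rot: [180.0, -0.2, -3.5]
force: [-0.5, -0.1, -0.1]
grip_width: 0.0869
```

```bash
python3 -c "
from h import *
st();plan(.624,-.2645,.014,-3.8,-1,smax=.030)"
```

```text
77.35 tcp [ 624.3 -262.3   35.2] rpy [179.97  -0.2   -3.46] F [-0.5 -0.1 -0.1] w 86.9 q7 -50.6
1 0 0.0022 0.0212 0.001 -0.007 0.012 -1
```

>>> {"method": "servo_tool", "body": {"moves": "0 0.002 0.011 0 -0.007 0.01 -1; 0 0 0.009 0 0 0 -1; 0 0 0 0 0 0 -0.2; 0 0 0 0 0 0 -0.2; 0 0 0 0 0 0 -0.2"}}

```text
time_s: 77.77
tool_pos: [0.6243, -0.2646, 0.0131]
tool_rot: [180.0, 0.0, -3.8]
force: [-0.0, -0.5, -0.3]
grip_width: 0.0744
```

```bash
python3 -c "
from h import *
st()"
```

```text
77.77 tcp [ 624.3 -264.6   13.1] rpy [ 1.7997e+02  1.0000e-02 -3.7800e+00] F [-0.  -0.5 -0.3] w 74.4 q7 -50.1
```

>>> {"method": "servo_tool", "body": {"moves": "0 0 0 0 0 0 0.2; 0 0 0 0 0 0 1; 0 0 0 0 0 0 1; 0 0 0 0 0 0 1; 0 0 0 0 0 0 1; 0 0 0 0 0 0 1; 0 0 0 0 0 0 1; 0 0 0 0 0 0 1; 0 0 -0.015 0 0 0 1; 0 0 -0.025 0 0 0 1; 0 0 -0.025 0 0 0 1; 0 0 -0.025 0 0 0 1; 0 0 -0.025 0 0 0 1; 0 0 -0.01 0 0 0 1; 0 0 0 0 0 0 1; 0 0 0 0 0 0 1; 0 0 0 0 0 0 1", "squeeze": 35}}

```text
time_s: 79.18
tool_pos: [0.6221, -0.2644, 0.1465]
tool_rot: [-180.0, 0.2, -3.9]
force: [-0.5, 0.2, -1.3]
grip_width: 0.0399
```

```bash
python3 -c "
from h import *
st();wsnap('w31');plan(.570,.30,.17,1.5,1,smax=.036)"
```

```text
79.18 tcp [ 622.1 -264.4  146.5] rpy [-179.96    0.19   -3.89] F [-0.5  0.2 -1.3] w 39.9 q7 -54.0
16 -0.0056 -0.035 -0.0015 0 0.001 -0.012 1; -0.0054 -0.035 -0.0015 0 0.001 -0.012 1; -0.0052 -0.035 -0.0015 0 0.001 -0.012 1; -0.005 -0.0351 -0.0015 0 0.001 -0.012 1; -0.0048 -0.0351 -0.0015 0 0.001 -0.012 1; -0.0046 -0.0351 -0.0015 0 0.001 -0.012 1; -0.0044 -0.0351 -0.0015 0 0.001 -0.012 1; -0.0042 -0.0352 -0.0015 0 0.001 -0.012 1; -0.004 -0.0352 -0.0015 0 0.001 -0.012 1; -0.0038 -0.0352 -0.0015 0 0.001 -0.012 1; -0.0036 -0.0352 -0.0015 0 0.001 -0.012 1; -0.0034 -0.0353 -0.0015 0 0.001 -0.012 1; -0.0031 -0.0353 -0.0015 0 0.001 -0.012 1; -0.0029 -0.0353 -0.0015 0 0.001 -0.012 1; -0.0027 -0.0353 -0.0015 0 0.001 -0.012 1; -0.0025 -0.0353 -0.0015 0 0.001 -0.012 1
```

View pics/w31.png

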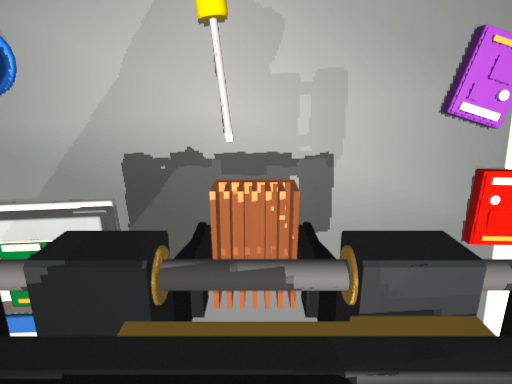

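>>> {"method": "servo_tool", "body": {"moves": "-0.003 -0.016 -0.004 0 0 -0.012 1; -0.005 -0.028 -0.003 0 0 -0.012 1; -0.0055 -0.035 -0.0015 0 0 -0.012 1; -0.005 -0.035 -0.0015 0 0 -0.012 1; -0.005 -0.035 -0.0015 0 0 -0.012 1; -0.0045 -0.035 -0.0015 0 0 -0.012 1; -0.0045 -0.035 -0.0015 0 0 -0.012 1; -0.004 -0.035 -0.0015 0 0 -0.012 1; -0.004 -0.035 -0.0015 0 0 -0.012 1; -0.004 -0.035 -0.0015 0 0 -0.012 1; -0.0035 -0.035 -0.0015 0 0 -0.012 1; -0.0035 -0.0355 -0.0015 0 0 -0.012 1; -0.003 -0.0355 -0.0015 0 0 -0.012 1; -0.003 -0.0355 -0.0015 0 0 -0.012 1; -0.0025 -0.032 0 0 0 -0.012 1; 0 -0.022 0 0 0 0 1; 0 -0.012 0 0 0 0 1; 0 -0.004 0 0 0 0 1; 0 0 0 0 0 0 1; 0 0 0 0 0 0 1"}}

```text
time_s: 80.9
tool_pos: [0.552, 0.2944, 0.1377]
tool_rot: [179.1, 3.0, 1.1]
force: [0.5, -0.6, -1.0]
grip_width: 0.0401
```

>>> {"method": "servo_tool", "body": {"moves": "0 0 0 0 0 0 1; 0 0 0 0 0 0 1; 0 0 0 0 0 0 1"}}

```text
time_s: 81.15
tool_pos: [0.5533, 0.288, 0.1375]
tool_rot: [178.9, 3.0, 0.7]
force: [-0.4, 0.6, -2.2]
grip_width: 0.0397
```

```bash
python3 -c "
from h import *
st();c=wsnap('w32');st();bins(c);plan(.564,.331,.12,1.5,1,smax=.030)"
```

```text
81.15 tcp [553.3 288.  137.5] rpy [178.91   2.98   0.67] F [-0.4  0.6 -2.2] w 39.7 q7 -102.7
81.2 tcp [553.5 287.5 137.6] rpy [178.89   2.97   0.64] F [ 0.1 -0.6 -2.3] w 39.8 q7 -102.7
blue 67 [291. 315.] [434.5 251.3  16.4   3.6   2.8]
yel 3161 [170. 117.] [577.3 333.  158.9 118.  -88.5]
yel 94 [176. 248.] [500.2 349.   13.3   5.6 -89.8]
2 0.0059 -0.0219 0.0081 0.019 0.052 -0.015 1; 0.0059 -0.0217 0.0084 0.019 0.052 -0.015 1
```

View pics/w32.png

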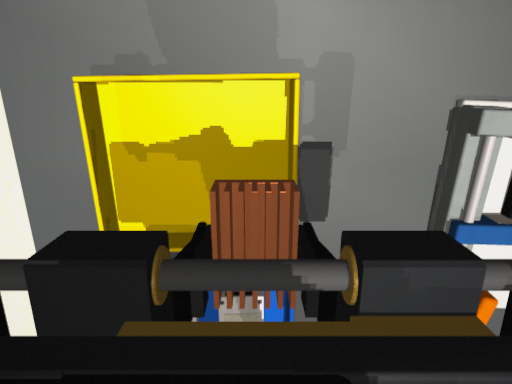

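>>> {"method": "servo_tool", "body": {"moves": "0.003 -0.013 0.008 0.019 0.052 -0.015 1; 0.005 -0.021 0.008 0.019 0.052 -0.015 1; 0 -0.008 0.003 0 0 0 1; 0 0 0 0 0 0 1; 0 0 0 0 0 0 1; 0 0 0 0 0 0 1; 0 0 0 0 0 0 1"}}

```text
time_s: 81.78
tool_pos: [0.5635, 0.3226, 0.12]
tool_rot: [180.0, -0.2, 0.9]
force: [-0.4, -0.2, -0.7]
grip_width: 0.0395
```

```bash
python3 -c "
from h import *
st();plan(.562,.332,.06,1.5,1,smax=.030)"
```

```text
81.78 tcp [563.5 322.6 120. ] rpy [ 1.7997e+02 -1.5000e-01  9.3000e-01] F [-0.4 -0.2 -0.7] w 39.5 q7 -104.3
3 -0.0005 -0.0031 0.02 0 -0.002 -0.007 1; -0.0005 -0.0031 0.02 0 -0.002 -0.007 1; 0 -0.0031 0.02 0 -0.002 -0.007 1
```

>>> {"method": "servo_tool", "body": {"moves": "-0.001 -0.003 0.02 0 0 0 1; -0.001 -0.003 0.025 0 0 0 1; -0.001 -0.003 0.02 0 0 0 1; 0 0 0.015 0 0 0 1; 0 0 0 0 0 0 1; 0 0 0 0 0 0 1; 0 0 0 0 0 0 1"}}

```text
time_s: 82.37
tool_pos: [0.5653, 0.3269, 0.042]
tool_rot: [-180.0, -0.5, 0.5]
force: [0.1, -0.4, -2.3]
grip_width: 0.0396
```

```bash
python3 -c "
from h import *
st();plan(.562,.332,.0195,1.5,1,smax=.030)"
```

```text
82.37 tcp [565.3 326.9  42. ] rpy [-179.97   -0.45    0.53] F [ 0.1 -0.4 -2.3] w 39.6 q7 -102.4
1 -0.0034 -0.0052 0.0225 -0.001 -0.016 -0.034 1
```

>>> {"method": "servo_tool", "body": {"moves": "-0.002 -0.003 0.012 0 -0.016 -0.02 1; 0 0 0.01 0 0 0 1; 0 0 0 0 0 0 1; 0 0 0 0 0 0 1"}}

```text
time_s: 82.7
tool_pos: [0.5657, 0.3307, 0.0214]
tool_rot: [-179.8, -0.2, 1.1]
force: [0.5, -0.5, -1.1]
grip_width: 0.0398
```

```bash
python3 -c "
from h import *
st()"
```

```text
82.7 tcp [565.7 330.7  21.4] rpy [-179.79   -0.21    1.14] F [ 0.5 -0.5 -1.1] w 39.8 q7 -101.2
```

>>> {"method": "servo_tool", "body": {"moves": "0 0 0.003 0 0 0 1; 0 0 0 0 0 0 1; 0 0 0 0 0 0 -0.3; 0 0 0 0 0 0 -0.3; 0 0 0 0 0 0 -0.3; 0 0 -0.02 0 0 0 -0.3; 0 0 -0.03 0 0 0 -0.3; 0 0 -0.035 0 0 0 -0.3; 0 0 -0.035 0 0 0 -0.3; 0 0 -0.035 0 0 0 -0.3; 0 0 -0.02 0 0 0 -0.3; 0 0 0 0 0 0 -0.3; 0 0 0 0 0 0 -0.3; 0 0 0 0 0 0 -0.3"}}

```text
time_s: 83.87
tool_pos: [0.5662, 0.3295, 0.204]
tool_rot: [-179.7, -0.4, 1.1]
force: [0.7, 0.1, -0.5]
grip_width: 0.0566
```

```bash
python3 -c "
from h import *
st();wsnap('w33');snap('scene','scene9');plan(.459,-.035,.30,-12.5,-1,smax=.036)"
```

```text
83.87 tcp [566.2 329.5 204. ] rpy [-179.65   -0.4     1.06] F [ 0.7  0.1 -0.5] w 56.6 q7 -106.6
11 -0.0102 0.0329 -0.009 -0.001 -0.001 0.043 -1; -0.0095 0.0331 -0.009 -0.001 -0.001 0.043 -1; -0.0088 0.0333 -0.009 -0.001 -0.001 0.043 -1; -0.0081 0.0335 -0.009 -0.001 -0.001 0.043 -1; -0.0074 0.0337 -0.009 -0.001 -0.001 0.043 -1; -0.0067 0.0338 -0.0089 -0.001 -0.001 0.043 -1; -0.0059 0.034 -0.0089 -0.001 -0.001 0.043 -1; -0.0052 0.0341 -0.0089 -0.001 -0.001 0.043 -1; -0.0045 0.0342 -0.0089 -0.001 -0.001 0.043 -1; -0.0038 0.0343 -0.0089 -0.001 -0.001 0.043 -1; -0.003 0.0344 -0.0089 -0.001 -0.001 0.043 -1
```

View pics/w33.png

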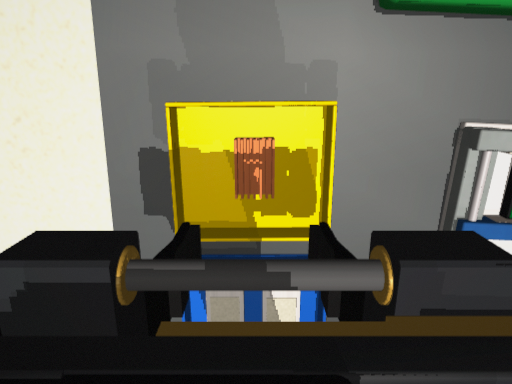

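View pics/scene9.png

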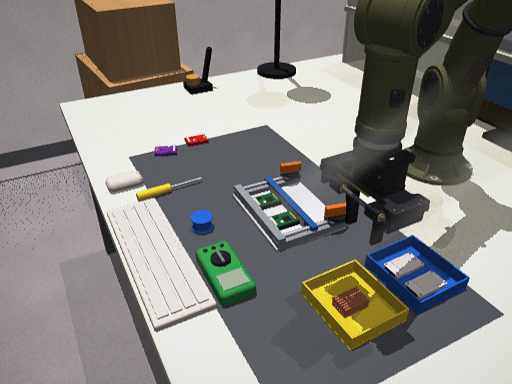

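>>> {"method": "servo_tool", "body": {"moves": "-0.002 0.016 0 0 0 0.01 -0.3; -0.002 0.028 0 0 0 0.01 -0.3; -0.003 0.034 0 0 0 0.01 -0.3; -0.003 0.034 0 0 0 0.01 -0.3; -0.003 0.034 0 0 0 0.01 -0.3; -0.003 0.034 0 0 0 0 -0.3; -0.003 0.034 0 0 0 0 -0.3; -0.003 0.034 0 0 0 0 -0.3; -0.003 0.03 0 0 0 0 -0.3; -0.002 0.02 0 0 0 0 -0.3; 0 0.01 0 0 0 0 -0.3; 0 0 0 0 0 0 -0.3; 0 0 0 0 0 0 -0.3; 0 0 0 0 0 0 -0.3; 0 0 0 0 0 0 -0.3; 0 0 0 0 0 0 -0.3; 0 0 0 0 0 0 -0.3"}}

```text
time_s: 85.38
tool_pos: [0.5262, 0.0168, 0.1815]
tool_rot: [179.4, 1.4, 0.5]
force: [0.3, -0.2, -0.2]
grip_width: 0.0565
```

```bash
python3 -c "
from h import *
st();c=wsnap('w34');st();boards(c);print(jawline(c))
a=cv2.imread('pics/w34.png'); cv2.imwrite('pics/w34z.png',cv2.resize(a[90:230,100:400],(800,373),interpolation=cv2.INTER_CUBIC))"
```

```text
85.38 tcp [526.2  16.8 181.5] rpy [179.43   1.44   0.49] F [ 0.3 -0.2 -0.2] w 56.5 q7 -86.1
85.43 tcp [526.2  17.1 181.5] rpy [179.44   1.44   0.5 ] F [ 0.4  0.5 -0.4] w 56.3 q7 -86.1
board [227. 141.] [556.   40.2  66.7  44.   -2.1]
board [329. 144.] [553.8 -52.8  66.5  44.7  -1.3]
[array([512.5,  -5.1, 246.9,  18. ,  88.5])]
```

View pics/w34.png

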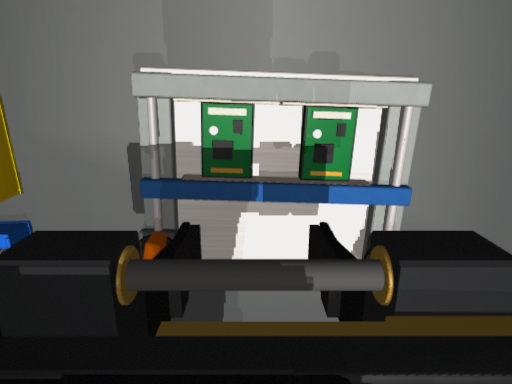

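```bash
python3 -c "
from h import *
c,o=snap('scene','scene10'); print(knobs(c),jawline(c)); print(env.sign_off())"
```

```text
[(array([287., 164.]), array([ 453. , -111.8,   37.2,   13.3,  -12.5])), (array([338., 206.]), array([446.6, 112.2,  54.2,  13.2, -16.2]))] [array([511.8, -70.6, 108. ,  19.4,  89.2]), array([514.3,  66.7, 118.8,  18.9,  85.7])]
the job is handed in; nothing more can be done
None
```

I handed the job in at about 85 s of the 210 s, with the arm clear of everything. The hand-in gives no verdict.

**Holder:** I opened the jaw by turning the two knobs alternately. By the knob angles the ends stayed at most about 10 mm apart. I then laid both green boards flat, long side from jaw to jaw, one at each sprung pad, and closed the jaw the same way.
- **Tightness:** the last close wrist view put the knobs at about -0.195 (right) and -0.19 rad (left), so the pads should be pressed in about 1.9 mm.
- **Squareness:** the jaw lay within about 0.1° of the fixed bar, and both boards were within about 0.6° of square.

**Bins:** both silver drives lie flat in the blue bin and the one copper heat sink is in the yellow bin. The heat sink was knocked about 2 cm aside during the run, so I located it again before picking it up.

I never gripped the meter, spool, screwdriver, or the purple and red look-alikes. The last pictures show no sign that they moved.

**Checks that disagreed:**
- Two camera estimates of the jaw gap were 68.9 and 67.2 mm, against the 68 mm aimed for. I did not measure how far the pads are pressed in any more finely than that.
- The final far-camera picture, taken with the arm partly in view, read the left knob at -16° instead of -12.3°. I trusted the closer wrist view.

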